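Load the sloping rack with tumbler bars, heavy end down

TASK

First slide the gate plate from its stand fully home into the slot across the foot of the sloping rack and let go of it, with no bar on the rack yet. Then lift each black tumbler bar to find its hidden heavy end and lay it flat in a lane of its own on the rack, along the lane with the heavy end at the bottom by the gate, no end hanging over the top. Leave the other things on the bench where they are.

Things in the scene. Friction and masses are not known exactly. Their poses are not given: they have to be found in the camera images.
- rack: fixed rack, 236 mm wide (y); origin on the bench, z up, x level to its high side. Deck falls 22 deg to -x, roughly towards the robot: 165 mm long, surface foot at x -66, z 42, top at x 87, z 104 mm. Four lanes up the slope, 60 mm apart, 40 wide between strips 4 mm high; 30 mm long, 34 high guards at both ends of the outer edges. Gate slot across the foot, along y, at x -77.5
- lane0 (a point): middle of the right-hand lane as the robot sees it (rack y = -90 mm): where the middle of a loaded bar lies, 16 mm above the deck and 88 mm up the slope; axes as the rack's
- lane1 (a point): the same for the next lane (rack y = -30 mm)
- lane2 (a point): the same for the next lane (rack y = +30 mm)
- lane3 (a point): the same for the left-hand lane (rack y = +90 mm)
- slot (a point): centre of the gate slot's floor, 6 mm above the bench; axes as the rack's. Slot 214 mm long (rack y), 11 mm wide (rack x), walls up to 34 mm above the bench, then lips flaring out to about 14 mm wide at 42 mm
- gate: bare aluminium gate plate, 208 wide (its own x) by 8 thick (y) by 84 mm tall (z), 0.35 kg, no handle; origin at the middle of its lower edge. It stands upright in the stand, and is the same either way round
- stand: fixed storage stand with a slot 12 mm wide along its x in which the gate plate stands; slot floor 6 mm and cheeks 32 mm above the bench; origin on the bench under its middle
- board: fixed round plywood board, 330 mm across, 4 mm thick, on which bar_a, bar_b and bar_d lie at the start; origin under its centre
- bar_a: black moulded tumbler bar, 130 long (its x) by 32 by 32 mm, ribbed, both ends alike; origin at its middle. A steel slug is hidden in one end: 0.28 to 0.46 kg, balancing 33 mm from the middle towards the heavy end. Which end cannot be seen, does not follow from the sign of x and differs between bars: feel it by lifting. At the start on the round board
- bar_b: black moulded tumbler bar, 130 long (its x) by 32 by 32 mm, ribbed, both ends alike; origin at its middle. A steel slug is hidden in one end: 0.28 to 0.46 kg, balancing 33 mm from the middle towards the heavy end. Which end cannot be seen, does not follow from the sign of x and differs between bars: feel it by lifting. At the start on the round board
- bar_c: black moulded tumbler bar, 130 long (its x) by 32 by 32 mm, ribbed, both ends alike; origin at its middle. A steel slug is hidden in one end: 0.28 to 0.46 kg, balancing 33 mm from the middle towards the heavy end. Which end cannot be seen, does not follow from the sign of x and differs between bars: feel it by lifting. At the start on the bench between rack and board
- bar_d: black moulded tumbler bar, 130 long (its x) by 32 by 32 mm, ribbed, both ends alike; origin at its middle. A steel slug is hidden in one end: 0.28 to 0.46 kg, balancing 33 mm from the middle towards the heavy end. Which end cannot be seen, does not follow from the sign of x and differs between bars: feel it by lifting. At the start on the round board
- block_a: bystander: black ribbed moulding 75 x 42 x 42 mm; origin under its middle
- dish: bystander: dark steel dish 90 x 70 x 30 mm; origin under its middle
- jar: bystander: grey jar, 60 mm across, 85 mm tall; origin under its middle
- wrench: bystander: steel wrench lying on the bench near the robot's left

How it is judged:
On the way, in this order (a step that is already met when the one before it is completed fails the run):
1. the gate plate is fully home in the slot and let go, with no bar on the rack (distance between gate and slot below 0.008 m and angle between the x axis of gate and the y axis of rack, either way round below 0.06 rad and angle between gate's own z axis and vertical below 0.15 rad and contact force between the fingers and gate below 0.5 N and distance between each of bar_a, bar_b, bar_c, bar_d and lane1 above 0.1 m and distance between each of bar_a, bar_b, bar_c, bar_d and lane2 above 0.1 m), for 0.3 s.
2. every bar lies in a lane of the rack, heavy end down, and is let go (((distance between bar_a and lane0 below 0.027 m and y of bar_a in the frame of lane0 between -0.009 and 0.009 m) or (distance between bar_a and lane1 below 0.027 m and y of bar_a in the frame of lane1 between -0.009 and 0.009 m) or (distance between bar_a and lane2 below 0.027 m and y of bar_a in the frame of lane2 between -0.009 and 0.009 m) or (distance between bar_a and lane3 below 0.027 m and y of bar_a in the frame of lane3 between -0.009 and 0.009 m)) and angle between the x axis of bar_a and the x axis of rack, either way round between 0.27 and 0.5 rad and z of each of bar_a_slug, bar_b_slug, bar_c_slug, bar_d_slug in the frame of lane1 below -0.004 m and linear speed of each of bar_a, bar_b, bar_c, bar_d below 0.02 m/s and contact force between the fingers and bar_a below 0.3 N and ((distance between bar_b and lane0 below 0.027 m and y of bar_b in the frame of lane0 between -0.009 and 0.009 m) or (distance between bar_b and lane1 below 0.027 m and y of bar_b in the frame of lane1 between -0.009 and 0.009 m) or (distance between bar_b and lane2 below 0.027 m and y of bar_b in the frame of lane2 between -0.009 and 0.009 m) or (distance between bar_b and lane3 below 0.027 m and y of bar_b in the frame of lane3 between -0.009 and 0.009 m)) and angle between the x axis of bar_b and the x axis of rack, either way round between 0.27 and 0.5 rad and contact force between the fingers and bar_b below 0.3 N and ((distance between bar_c and lane0 below 0.027 m and y of bar_c in the frame of lane0 between -0.009 and 0.009 m) or (distance between bar_c and lane1 below 0.027 m and y of bar_c in the frame of lane1 between -0.009 and 0.009 m) or (distance between bar_c and lane2 below 0.027 m and y of bar_c in the frame of lane2 between -0.009 and 0.009 m) or (distance between bar_c and lane3 below 0.027 m and y of bar_c in the frame of lane3 between -0.009 and 0.009 m)) and angle between the x axis of bar_c and the x axis of rack, either way round between 0.27 and 0.5 rad and contact force between the fingers and bar_c below 0.3 N and ((distance between bar_d and lane0 below 0.027 m and y of bar_d in the frame of lane0 between -0.009 and 0.009 m) or (distance between bar_d and lane1 below 0.027 m and y of bar_d in the frame of lane1 between -0.009 and 0.009 m) or (distance between bar_d and lane2 below 0.027 m and y of bar_d in the frame of lane2 between -0.009 and 0.009 m) or (distance between bar_d and lane3 below 0.027 m and y of bar_d in the frame of lane3 between -0.009 and 0.009 m)) and angle between the x axis of bar_d and the x axis of rack, either way round between 0.27 and 0.5 rad and contact force between the fingers and bar_d below 0.3 N), for 0.2 s.
At the end, for the whole second after the job is handed in: The gate plate stands upright (8 degrees) and square (3 degrees) in the slot, its foot within 8 mm of the slot floor's centre; every bar rests in a lane of its own, its middle within 27 mm of that lane's point and 9 mm sideways, along the slope within 6 degrees, heavy end at the bottom (distance between gate and slot below 0.008 m and angle between the x axis of gate and the y axis of rack, either way round below 0.06 rad and angle between gate's own z axis and vertical below 0.15 rad and ((distance between bar_a and lane0 below 0.027 m and y of bar_a in the frame of lane0 between -0.009 and 0.009 m) or (distance between bar_a and lane1 below 0.027 m and y of bar_a in the frame of lane1 between -0.009 and 0.009 m) or (distance between bar_a and lane2 below 0.027 m and y of bar_a in the frame of lane2 between -0.009 and 0.009 m) or (distance between bar_a and lane3 below 0.027 m and y of bar_a in the frame of lane3 between -0.009 and 0.009 m)) and angle between the x axis of bar_a and the x axis of rack, either way round between 0.27 and 0.5 rad and z of each of bar_a_slug, bar_b_slug, bar_c_slug, bar_d_slug in the frame of lane1 below -0.004 m and linear speed of each of bar_a, bar_b, bar_c, bar_d below 0.02 m/s and ((distance between bar_b and lane0 below 0.027 m and y of bar_b in the frame of lane0 between -0.009 and 0.009 m) or (distance between bar_b and lane1 below 0.027 m and y of bar_b in the frame of lane1 between -0.009 and 0.009 m) or (distance between bar_b and lane2 below 0.027 m and y of bar_b in the frame of lane2 between -0.009 and 0.009 m) or (distance between bar_b and lane3 below 0.027 m and y of bar_b in the frame of lane3 between -0.009 and 0.009 m)) and angle between the x axis of bar_b and the x axis of rack, either way round between 0.27 and 0.5 rad and ((distance between bar_c and lane0 below 0.027 m and y of bar_c in the frame of lane0 between -0.009 and 0.009 m) or (distance between bar_c and lane1 below 0.027 m and y of bar_c in the frame of lane1 between -0.009 and 0.009 m) or (distance between bar_c and lane2 below 0.027 m and y of bar_c in the frame of lane2 between -0.009 and 0.009 m) or (distance between bar_c and lane3 below 0.027 m and y of bar_c in the frame of lane3 between -0.009 and 0.009 m)) and angle between the x axis of bar_c and the x axis of rack, either way round between 0.27 and 0.5 rad and ((distance between bar_d and lane0 below 0.027 m and y of bar_d in the frame of lane0 between -0.009 and 0.009 m) or (distance between bar_d and lane1 below 0.027 m and y of bar_d in the frame of lane1 between -0.009 and 0.009 m) or (distance between bar_d and lane2 below 0.027 m and y of bar_d in the frame of lane2 between -0.009 and 0.009 m) or (distance between bar_d and lane3 below 0.027 m and y of bar_d in the frame of lane3 between -0.009 and 0.009 m)) and angle between the x axis of bar_d and the x axis of rack, either way round between 0.27 and 0.5 rad); the robot touches nothing.
It fails at once if a bystander is pushed more than 30 mm (distance of any of block_a, dish, jar, wrench from where it was at the start of the episode above 0.03 m).
Of bar_a, bar_b, bar_c, bar_d only 3 to 4 are there at a start; the rules pass over those that are not, and their reading is None.
At some moment in a run one of bar_a, bar_b, bar_c, bar_d may be knocked a few centimetres aside while the robot is not near it.
It also fails if it takes over 210 s, if anything falls off the work surface, if the arm or the gripper's body presses on something with over 40 N, if the wrist force passes 120 N, or if a joint passes its speed limit or range.

ROBOT

A 7-joint arm with a two-finger parallel gripper is mounted at the origin on the work surface. World frame = base frame: x ahead of the robot, y to its left, z up, the work surface at z = 0. Lengths are in m, angles in rad, forces in N, time in s.
With the tool pointing down it reaches from about 0.4 to 0.875 m from the base axis. Payload 19.3 kg.
Tool frame: the origin (TCP) lies between the finger pads; the fingertips stand 17 mm ahead of it and the grasp point (between the pads) lies 2 mm behind it (bot.finger_overhang is the distance from the TCP to the fingertips, in m); z points along the fingers, y is the line along which they close (so a half turn about z gives the same grasp; the last joint's range is limited). The gripper opens to 85 mm and grips with 20 to 120 N. Pads are 22 mm wide; open, the fingers measure 114 mm over their backs; the gripper's body (76 mm by 85 mm) begins 54 mm behind the grasp point. The pads swing forward as they close: fully open they stand 13 mm farther back than shut.
Start: joints at [-1.247, 0.521, -0.036, 1.599, 0.021, 1.021, -0.113], TCP at [0.24, 0.577, 0.248] pointing down, gripper open.
Joint ranges: [-2.91, 2.91], [-0.3, 2.13], [-1.5, 1.42], [0.17, 2.43], [-1.26, 4.41], [0.16, 1.93], [-2.52, 2.52]. Speed limits (rad/s): [1.89, 1.89, 2.39, 2.39, 3.01, 3.01, 3.01].

INTERFACE

Orientations are given as [roll, pitch, yaw] about the fixed x, y, z axes, in that order (R = Rz(yaw) Ry(pitch) Rx(roll)).
In Python, from workcell import observe, grab_frame, bot gives the robot as it stands.
- The arm moves only by the shell command python3 -m crank 'ROWS' [FORCE]. ROWS is a JSON object of lists of equal length, an entry for each row: "linear": the shift along the world's x, y, z each as a share of 0.25 m, from -1 to 1, a list of three; "delta_rot": the turn, a rotation vector about the world's x, y, z each as a share of 30 degrees, from -1 to 1, a list of three; "fingers": the opening, from -1 (shut) to 1 (fully open). In form: {"linear": [[dx, dy, dz], ...], "delta_rot": [[rx, ry, rz], ...], "fingers": [fingers, ...]}. A call has 1 to 5 rows; each row is the pose to reach, as a shift and turn from the pose commanded when the call began; what a row does not reach only later rows make up. A row lasts 1/10 s, in which the tool goes at most 50 mm and 8.59 degrees, less where a joint would pass 70% of its speed; a pose out of reach is approached as far as the arm can. A call with a number of a shift or a turn outside -1 to 1 is refused whole. A call with a gripper value outside its range is refused whole. The fingers move at their own pace and stop on an object; FORCE is the grip in N (left out, the last holds). Time passes only in rows, so rows that repeat a pose let the fingers close. It gives the time, the measured TCP pose, the force, the opening and the grip force at its end, in the units of the state.
- observe(): the state, without advancing time (a new reading comes with each control period).
- grab_frame(name): name is "scene" or "top" or "wrist"; returns a dict with "image" (400x640x3 uint8, red, green, blue), "mtx" (3x3 intrinsics, pixels), "xyz" and "orientation" of the camera in the world. Camera axes: x right, y down, z forward; pixel columns grow to the right and rows downward; lengths in m; the calibration is good to about 2 mm. A picture is of the moment at which its call begins. There is no depth.
- bot.job_done(): hands the job in; it is judged then, once.
The state is a dict: "clock": time; "qpos": joint angles; "qd": joint speeds; "joint_efforts": joint torques, N m; "position": TCP position; "tool_rot": TCP orientation; "force": force on the tool from outside, world axes, zero at the start; "moment": the same for the moment, N m; "grip_width": finger opening in m; "finger_force": force on a finger pad.
Only numpy, scipy, OpenCV 4.12 (cv2) and the standard library are available. Lean on these libraries where they do the work, as an engineer would, in place of code of your own. Each camera call takes 0.05 s, during which the arm holds its last target. There are 200 camera calls.

## Working session

There is one attempt and no reset: what is moved stays moved. The work goes in short steps, Python scripts to look and compute and a shell command to move; the robot and the scene stay as the last step left them, time stands still between calls to the robot, and variables do not carry over. Pictures are saved under pics/ and viewed, at most 14 in all, crops included, and the job is handed in when it is done.

```bash
ls; mkdir -p pics; cat > h.py <<'E'
import numpy as np, cv2
from scipy.spatial.transform import Rotation as R
from workcell import observe, grab_frame, bot
def shot(n,f):
    d=grab_frame(n); cv2.imwrite('pics/'+f+'.png',d['image'][:,:,::-1]); np.savez('pics/'+f+'.npz',**{k:np.array(v) for k,v in d.items()}); return d
def ray(d,u,v):
    o=np.array(d['orientation']); Rm=R.from_euler('xyz',o).as_matrix() if o.size==3 else o.reshape(3,3)
    return np.array(d['xyz']),Rm@np.linalg.solve(np.array(d['mtx']),[u,v,1.])
def onz(d,u,v,z):
    p,r=ray(d,u,v); return p+r*(z-p[2])/r[2]
def proj(d,P):
    o=np.array(d['orientation']); Rm=R.from_euler('xyz',o).as_matrix()
    c=Rm.T@(np.array(P)-np.array(d['xyz'])); q=np.array(d['mtx'])@c; return q[:2]/q[2]
E
python3 - <<'E'
from h import *
for n in('scene','top'):
    d=shot(n,n+'0'); print(n,d['xyz'],d['orientation'],d['mtx'].tolist())
s=observe(); print({k:np.round(v,3).tolist() for k,v in s.items()})
E
```

```text
pics
scene [0.90169282 0.71096353 0.7263493 ] [-2.24008035e+00  2.13777191e-04  2.64337250e+00] [[427.41801486657386, 0.0, 316.73492794970605], [0.0, 427.41801486657386, 195.39286841704163], [0.0, 0.0, 1.0]]
top [ 4.44870530e-01 -3.79368628e-04  1.04439863e+00] [-3.06917889 -0.01381093 -1.55411543] [[407.5834813165036, 0.0, 316.4492311865961], [0.0, 407.5834813165036, 196.82132910724707], [0.0, 0.0, 1.0]]
{'clock': 0.1, 'qpos': [-1.247, 0.522, -0.036, 1.6, 0.021, 1.021, -0.113], 'qd': [-0.001, -0.002, -0.001, -0.002, -0.002, -0.001, 0.002], 'joint_efforts': [0.005, -92.847, 1.984, -37.053, 0.018, 0.005, 0.0], 'position': [0.24, 0.577, 0.248], 'tool_rot': [-3.141, 0.0, 2.748], 'force': [-0.457, 0.015, -0.475], 'moment': [0.012, 0.008, 0.074], 'finger_force': 0.0, 'grip_width': 0.085}
```

View pics/top0.png

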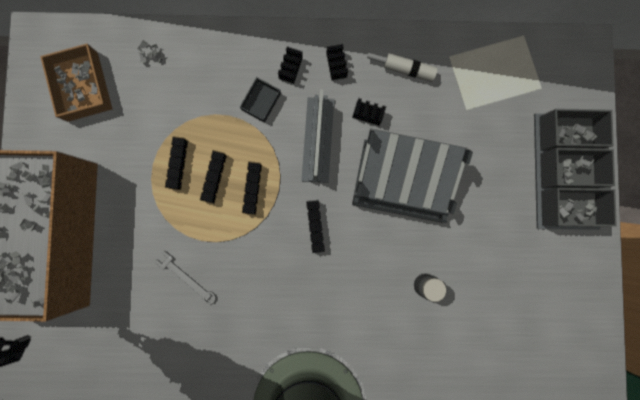

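View pics/scene0.png

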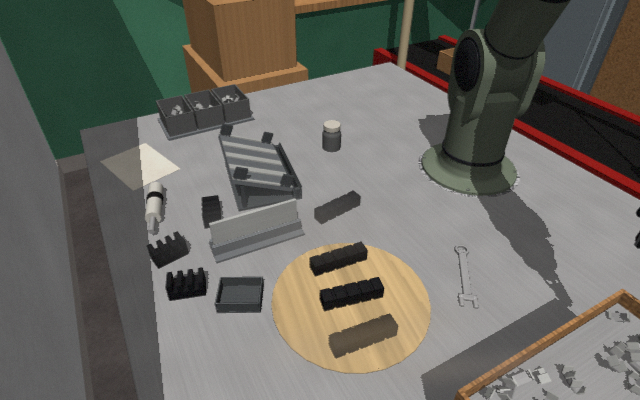

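The top view shows bars at about (176,164), (213,177), (253,188) on the board and (316,227) on the bench. The gate and stand are at (320,138), the rack around (415,172). I'll enlarge the gate/rack region for precise corners.

```bash
python3 - <<'E'
from h import *
a=cv2.imread('pics/top0.png'); c=a[80:230,290:490]
c=cv2.resize(c,None,fx=4,fy=4,interpolation=cv2.INTER_CUBIC); c=cv2.convertScaleAbs(c,alpha=1.4); cv2.imwrite('pics/ctop.png',c)
a=cv2.imread('pics/scene0.png'); c=a[115:265,190:390]
c=cv2.resize(c,None,fx=4,fy=4,interpolation=cv2.INTER_CUBIC); c=cv2.convertScaleAbs(c,alpha=1.4); cv2.imwrite('pics/cscene.png',c)
d=dict(np.load('pics/top0.npz'))
g=cv2.cvtColor(d['image'],cv2.COLOR_RGB2GRAY); m=((g<38)*255).astype(np.uint8)
for k in cv2.findContours(m,cv2.RETR_EXTERNAL,cv2.CHAIN_APPROX_NONE)[0]:
    if 200<cv2.contourArea(k)<2500:
        r=cv2.minAreaRect(k); b=cv2.boxPoints(r); 
        w=[onz(d,*p,0.032) for p in b]; c=onz(d,*r[0],.03)
        e=[w[1]-w[0],w[2]-w[1]]; e.sort(key=np.linalg.norm)
        print(np.round(r[0],1),np.round(c,3),'L',np.round([np.linalg.norm(x) for x in e],3),'yaw',round(np.degrees(np.arctan2(e[1][1],e[1][0])),1))
E
```

```text
[306.5 388.5] [0.055 0.003 0.03 ] L [0.049 0.171] yaw -89.3
[633. 385.] [ 0.072 -0.793  0.03 ] L [0.03  0.066] yaw 177.6
[ 14.5 351. ] [0.134 0.707 0.03 ] L [0.066 0.069] yaw -89.3
[315.4 226.4] [ 0.445 -0.012  0.03 ] L [0.029 0.124] yaw -172.2
[400.2 206.9] [ 0.497 -0.223  0.03 ] L [0.016 0.211] yaw -100.3
[252.  188.2] [0.537 0.148 0.03 ] L [0.032 0.125] yaw -5.4
[213.1 177. ] [0.564 0.246 0.03 ] L [0.035 0.123] yaw -11.9
[584.5 156.5] [ 0.633 -0.691  0.03 ] L [0.028 0.13 ] yaw -88.9
[176.6 163.3] [0.596 0.338 0.03 ] L [0.037 0.126] yaw -6.2
[582.8 118.5] [ 0.731 -0.69   0.03 ] L [0.037 0.129] yaw -90.4
[368.9 112.3] [ 0.736 -0.143  0.03 ] L [0.05  0.072] yaw -105.8
[259.4  98. ] [0.767 0.136 0.03 ] L [0.061 0.081] yaw -26.9
[52.9 79.6] [0.804 0.657 0.03 ] L [0.057 0.136] yaw -3.1
[290.2  65.4] [0.854 0.059 0.03 ] L [0.045 0.084] yaw -16.7
[337.   61.9] [ 0.866 -0.06   0.03 ] L [0.044 0.089] yaw -169.0
```

View pics/ctop.png

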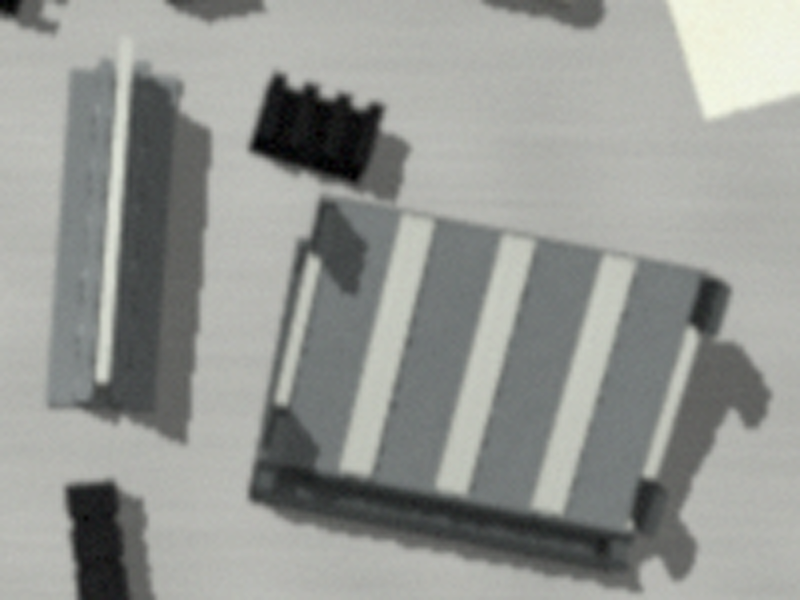

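View pics/cscene.png

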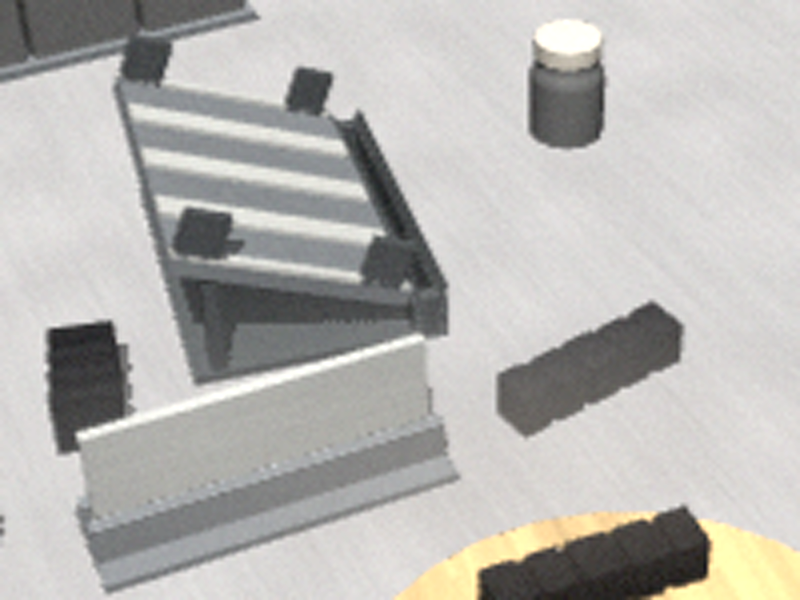

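The crops show the gate's top edge from (321,90) to (315.8,175.8), the rack's three strips, and deck top corners at about (370,129.5) and (468,148).

```bash
python3 - <<'E'
from h import *
from scipy.optimize import least_squares
d=dict(np.load('pics/top0.npz')); s=dict(np.load('pics/scene0.npz'))
t=lambda u,v:(290+(u+.5)/4-.5,80+(v+.5)/4-.5)
g=[onz(d,*t(124,42),.09),onz(d,*t(103,381),.09)]
print('gate',np.round(g,4),np.linalg.norm(g[0]-g[1]),'mid',np.mean(g,0),'yaw',np.degrees(np.arctan2(*(g[0]-g[1])[[1,0]])))
ts=lambda u,v:(190+(u+.5)/4-.5,115+(v+.5)/4-.5)
g=[onz(s,*ts(80,434),.09),onz(s,*ts(426,340),.09)]
print('gate scene',np.round(g,4),np.linalg.norm(g[0]-g[1]),'mid',np.mean(g,0),'yaw',np.degrees(np.arctan2(*(g[0]-g[1])[[1,0]])))
c=lambda x,y,z:np.array([x,y,z])/1e3
M=[(c(-67,60,46),t(357,475)),(c(-67,0,46),t(455,492)),(c(-67,-60,46),t(552,513)),(c(85.5,60,108),t(417,214)),(c(85.5,0,108),t(519,234)),(c(85.5,-60,108),t(620,256)),(c(87,118,104),t(320,198))]
def f(p,P=False):
    Rz=R.from_euler('z',p[2]).as_matrix()
    return np.concatenate([proj(d,Rz@m+[p[0],p[1],0])-q for m,q in M])
r=least_squares(f,[.58,-.22,-.2]); p=r.x
print('rack',p[:2],np.degrees(p[2]),np.round(r.fun.reshape(-1,2),2))
Rz=R.from_euler('z',p[2]).as_matrix()
for n,m in [('slot',(-77.5,0,6)),('sl+',(-77.5,107,42)),('sl-',(-77.5,-107,42))]+[('lane%d'%i,(87*0-66+88*np.cos(.384)-16*np.sin(.384),y,42+88*np.sin(.384)+16*np.cos(.384))) for i,y in enumerate((-90,-30,30,90))]:
    P=Rz@c(*m)+[p[0],p[1],0]; q=proj(d,P); print(n,np.round(P,4),'crop',np.round((q-[290,80])*4,0), 'scene crop',np.round((proj(s,P)-[190,115])*4))
E
```

```text
gate [[ 0.7705 -0.0181  0.09  ]
 [ 0.5661 -0.009   0.09  ]] 0.20460910507235366 mid [ 0.66833652 -0.01356798  0.09      ] yaw -2.5549249812257004
gate scene [[ 0.7735 -0.0222  0.09  ]
 [ 0.568  -0.0049  0.09  ]] 0.2061333365391409 mid [ 0.67075057 -0.01353297  0.09      ] yaw -4.825547506197868
rack [ 0.57090253 -0.23698285] -9.22655512032182 [[ 0.15  0.82]
 [-0.35  0.89]
 [-0.61 -0.03]
 [ 0.38  0.21]
 [ 0.15 -0.23]
 [ 0.17 -1.18]
 [ 0.06 -0.41]]
slot [ 0.4944 -0.2246  0.006 ] crop [435. 514.] scene crop [384. 231.]
sl+ [ 0.5116 -0.1189  0.042 ] crop [277. 480.] scene crop [427. 275.]
sl- [ 0.4772 -0.3302  0.042 ] crop [618. 542.] scene crop [343. 116.]
lane0 [ 0.5659 -0.3274  0.0898] crop [639. 390.] scene crop [229.  92.]
lane1 [ 0.5756 -0.2681  0.0898] crop [540. 372.] scene crop [247. 134.]
lane2 [ 0.5852 -0.2089  0.0898] crop [440. 354.] scene crop [266. 179.]
lane3 [ 0.5948 -0.1497  0.0898] crop [340. 336.] scene crop [288. 227.]
```

Measured: gate mid (0.669,-0.0135), yaw about -3.5°. Rack origin is (0.571,-0.237), yaw -9.2°. Both agree with the known sizes, so I'm moving over the gate.

```bash
python3 -m crank '{"linear":[[0.59,-0.81,0],[0.59,-0.81,0],[0.59,-0.81,0],[0.59,-0.81,0],[0.59,-0.81,0]],"delta_rot":[[0,0,0.63],[0,0,0.63],[0,0,0.63],[0,0,0.63],[0,0,0.63]],"fingers":[1,1,1,1,1]}' 30
python3 -m crank '{"linear":[[0.59,-0.81,0],[0.59,-0.81,0],[0.59,-0.81,0],[0.59,-0.81,0],[0.59,-0.81,0]],"delta_rot":[[0,0,0],[0,0,0],[0,0,0],[0,0,0],[0,0,0]],"fingers":[1,1,1,1,1]}' 
python3 -c "
from h import *
s=observe();print(s['clock'],s['position'],s['tool_rot'],s['qpos'])"
```

```text
clock: 0.6
position: [0.3878, 0.3731, 0.2482]
tool_rot: [-3.141, -0.0, 3.078]
force: [1.5, 0.2, 0.4]
grip_width: 0.0853
finger_force: 0.0
clock: 1.1
position: [0.535, 0.1711, 0.2482]
tool_rot: [-3.142, -0.0, 3.078]
force: [1.1, 1.6, 0.3]
grip_width: 0.085
finger_force: 0.0
1.1 [0.53501067 0.17108641 0.24824306] [-3.14151321e+00 -1.40352505e-04  3.07774117e+00] [-4.14052746e-01  4.20810375e-01 -1.29538186e-03  1.77066679e+00
  6.57544332e-04  9.50277072e-01  1.09132732e+00]
```

```bash
python3 -m crank '{"linear":[[0.53,-0.74,0],[0.53,-0.74,0],[0.53,-0.74,0],[0.53,-0.74,0],[0.53,-0.74,0]],"delta_rot":[[0,0,0],[0,0,0],[0,0,0],[0,0,0],[0,0,0]],"fingers":[1,1,1,1,1]}' 
python3 -c "
from h import *
d=shot('wrist','w1');print(d['xyz'],d['orientation'],d['mtx'].tolist())
s=observe();print(s['position'],s['tool_rot'],s['qpos'][-1])"
```

```text
clock: 1.6
position: [0.6679, -0.0164, 0.2478]
tool_rot: [-3.14, -0.0, 3.074]
force: [-0.6, 0.7, -0.2]
grip_width: 0.0859
finger_force: 0.0
[ 0.5881533  -0.01084715  0.37295399] [2.82220280e+00 2.02844375e-03 1.50257900e+00] [[343.35834375666286, 0.0, 321.48411439639403], [0.0, 343.35834375666286, 199.22069988792708], [0.0, 0.0, 1.0]]
[ 0.66909158 -0.01944518  0.24748825] [-3.13855955e+00  2.55603913e-04  3.07168888e+00] 1.4620470453485301
```

View pics/w1.png

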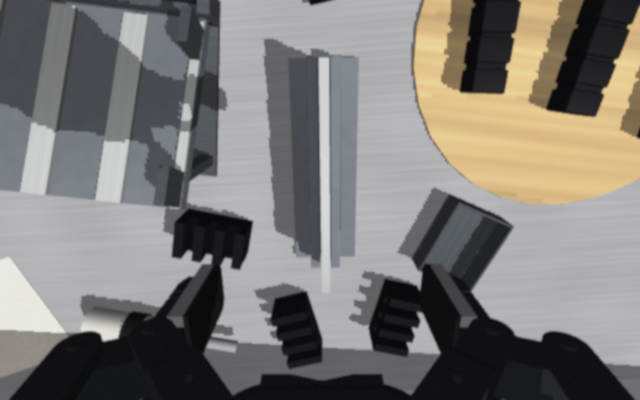

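The wrist view shows the gate's top edge as a bright line from (323.5,57) to (326,291), with the fingers straddling it.

```bash
python3 - <<'E'
from h import *
d=dict(np.load('pics/w1.npz'))
g=cv2.cvtColor(d['image'],cv2.COLOR_RGB2GRAY).astype(int)
P=[]
for v in range(65,255,6):
    row=g[v,305:345]; k=np.where(row>195)[0]
    if len(k): P.append((v,305+k.mean(),len(k)))
P=np.array(P); a,b=np.polyfit(P[:,0],P[:,1],1); print(a,b,np.abs(np.polyval([a,b],P[:,0])-P[:,1]).max(),P[::8,2])
e=[onz(d,a*v+b,v,.09) for v in (56.5,291.5)]
print(np.round(e,4),np.linalg.norm(e[0]-e[1]),np.mean(e,0),np.degrees(np.arctan2(*(e[1]-e[0])[[1,0]])))
s=observe();print(s['position'],np.degrees(s['tool_rot']))
E
```

```text
0.01027920332355831 322.7352608748779 0.2948130498532464 [8. 7. 8. 7.]
[[ 0.5671 -0.0086  0.09  ]
 [ 0.7741 -0.0201  0.09  ]] 0.20731193364575554 [ 0.67062377 -0.01432866  0.09      ] -3.1765933168136278
[ 0.66909158 -0.01944518  0.24748825] [-1.79826216e+02  1.46450254e-02  1.75994809e+02]
```

```bash
python3 -m crank '{"linear":[[0,0,-0.2],[0,0,-0.4],[0,0,-0.5],[0,0,-0.5],[0,0,-0.5]],"delta_rot":[[0,0,0.03],[0,0,0.03],[0,0,0.03],[0,0,0.03],[0,0,0.03]],"fingers":[0,0,0,0,0]}' 
python3 -c "
from h import *
s=observe();print(s['position'],np.degrees(s['tool_rot']))"
```

```text
clock: 2.15
position: [0.667, -0.0119, 0.124]
tool_rot: [-3.142, 0.0, 3.093]
force: [1.3, -0.6, -0.4]
grip_width: 0.0431
finger_force: 0.0
[ 0.66699722 -0.01191785  0.12396167] [-1.79997934e+02  5.42470238e-03  1.77236921e+02]
```

```bash
python3 -m crank '{"linear":[[0.014,-0.01,-0.1],[0.014,-0.01,-0.184],[0.014,-0.01,-0.184],[0.014,-0.01,-0.184],[0.014,-0.01,-0.184]],"delta_rot":[[0,0,-0.01],[0,0,-0.01],[0,0,-0.01],[0,0,-0.01],[0,0,-0.01]],"fingers":[0,0,0,-1,-1]}' 60
python3 -m crank '{"linear":[[0,0,0],[0,0,0],[0,0,0],[0,0,0],[0,0,0]],"delta_rot":[[0,0,0],[0,0,0],[0,0,0],[0,0,0],[0,0,0]],"fingers":[-1,-1,-1,-1,-1]}'
python3 -c "
from h import *
s=observe();print(s['position'],np.degrees(s['tool_rot']))"
```

```text
clock: 2.65
position: [0.6713, -0.0144, 0.0795]
tool_rot: [3.141, 0.003, 3.088]
force: [1.6, -0.2, 0.7]
grip_width: 0.0147
finger_force: 0.0
clock: 3.15
position: [0.6712, -0.0143, 0.0794]
tool_rot: [3.141, 0.003, 3.088]
force: [-1.9, 0.8, 9.4]
grip_width: 0.0071
finger_force: 59.6
[ 0.67122274 -0.01432792  0.07938403] [1.79977120e+02 1.51770669e-01 1.76934369e+02]
```

```bash
python3 -m crank '{"linear":[[0,0,0.05],[0,0,0.2],[0,0,0.4],[0,0,0.6],[0,0,0.7]],"delta_rot":[[0,0,0],[0,0,0],[0,0,0],[0,0,0],[0,0,0]],"fingers":[-1,-1,-1,-1,-1]}'
python3 -m crank '{"linear":[[0,0,0],[-0.14,-0.168,0],[-0.28,-0.336,0],[-0.42,-0.504,0],[-0.56,-0.67,0]],"delta_rot":[[0,0,-0.28],[0,0,-0.56],[0,0,-0.84],[0,0,-1],[0,0,-1]],"fingers":[-1,-1,-1,-1,-1]}'
python3 -m crank '{"linear":[[-0.14,-0.17,0],[-0.14,-0.17,0],[-0.14,-0.17,0],[-0.14,-0.17,0],[-0.14,-0.17,0]],"delta_rot":[[0,0,-0.28],[0,0,-0.56],[0,0,-0.84],[0,0,-1],[0,0,-1]],"fingers":[-1,-1,-1,-1,-1]}'
python3 -m crank '{"linear":[[0,0,0],[0,0,0],[0,0,0],[0,0,0],[0,0,0]],"delta_rot":[[0,0,-0.28],[0,0,-0.56],[0,0,-0.84],[0,0,-1],[0,0,-1]],"fingers":[-1,-1,-1,-1,-1]}'
python3 -c "
from h import *
s=observe();print(s['position'],np.degrees(s['tool_rot']),s['qpos'])
d=shot('wrist','w2');d=shot('top','t2')"
```

```text
clock: 3.65
position: [0.6712, -0.0147, 0.2584]
tool_rot: [3.141, 0.006, 3.088]
force: [0.2, 0.0, -4.0]
grip_width: 0.0067
finger_force: 59.0
clock: 4.15
position: [0.5404, -0.1691, 0.2536]
tool_rot: [3.141, 0.001, 2.561]
force: [0.8, -0.4, -2.9]
grip_width: 0.0068
finger_force: 59.3
clock: 4.65
position: [0.507, -0.2104, 0.2533]
tool_rot: [3.141, 0.0, 2.039]
force: [0.8, 0.7, -4.0]
grip_width: 0.0069
finger_force: 59.6
clock: 5.15
position: [0.5071, -0.2102, 0.2528]
tool_rot: [3.141, -0.0, 1.519]
force: [0.6, 0.1, -3.1]
grip_width: 0.0068
finger_force: 59.6
[ 0.50707041 -0.21019761  0.25282237] [ 1.79978133e+02 -1.23376524e-02  8.70286448e+01] [-0.04949182  0.42904739  0.45623197  1.81571699 -0.22794506  0.94836271
  0.45278164]
```

View pics/w2.png

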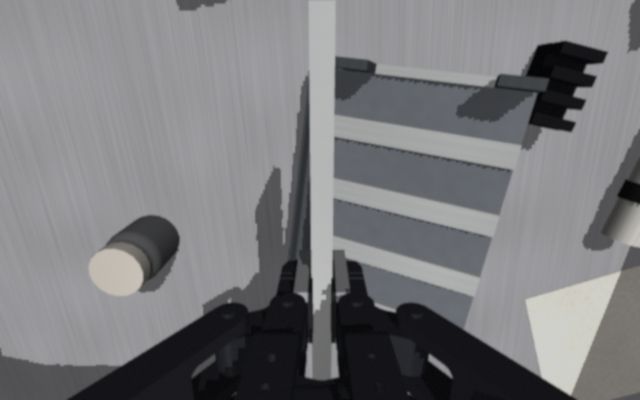

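The rack's foot is hidden behind the held gate (its edge appears at about x=300). I'll shift 70 mm towards the robot to see the slot clearly.

```bash
python3 -m crank '{"linear":[[-0.2,0,0],[-0.3,-0.04,0],[-0.3,-0.04,0],[-0.3,-0.04,0],[-0.3,-0.04,0]],"delta_rot":[[0,0,-0.22],[0,0,-0.22],[0,0,-0.22],[0,0,-0.22],[0,0,-0.22]],"fingers":[-1,-1,-1,-1,-1]}'
python3 -c "
from h import *
s=observe();print(s['position'],np.degrees(s['tool_rot']))
d=shot('wrist','w3');c=d['image'][:,:,::-1][0:380,300:640]
cv2.imwrite('pics/cw3.png',cv2.resize(cv2.convertScaleAbs(c,alpha=1.5),None,fx=1.57,fy=1.57,interpolation=2))"
```

```text
clock: 5.75
position: [0.4327, -0.2203, 0.2525]
tool_rot: [3.141, -0.0, 1.405]
force: [-0.1, -0.6, -3.3]
grip_width: 0.0067
finger_force: 60.5
[ 0.43267445 -0.22034681  0.25248103] [ 1.79966312e+02 -3.56529480e-03  8.04728238e+01]
```

View pics/cw3.png

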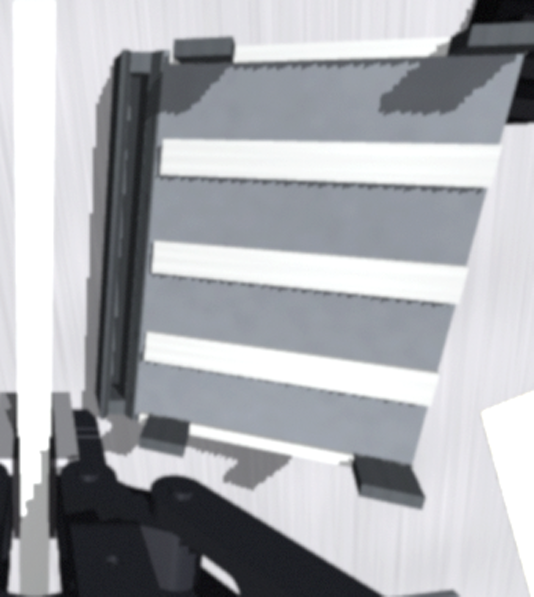

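The slot is clear: its lips run in the crop from (122–163,52) to (100–133,412), with strip foot ends at (162,160), (153,257) and (146,348).

```bash
cat > fit.py <<'E'
from h import *
from scipy.optimize import least_squares
d=dict(np.load('pics/w3.npz')); D=dict(np.load('pics/top0.npz'))
t=lambda u,v:(290+(u+.5)/4-.5,80+(v+.5)/4-.5)
w=lambda u,v:(300+(u+.5)/1.57-.5,(v+.5)/1.57-.5)
c=lambda x,y,z:np.array([x,y,z])/1e3
Mt=[(c(-66,60,46),t(357,475)),(c(-66,0,46),t(455,492)),(c(-66,-60,46),t(552,513)),(c(85.5,60,108),t(417,214)),(c(85.5,0,108),t(519,234)),(c(85.5,-60,108),t(620,256)),(c(87,118,104),t(320,198))]
Mw=[(c(-66,60,46),w(162,160)),(c(-66,0,46),w(153,257)),(c(-66,-60,46),w(146,348)),(c(85.5,60,108),w(500,166)),(c(85.5,0,108),w(463,284)),(c(85.5,-60,108),w(435,388))]
def fit(L):
    def f(p):
        Rz=R.from_euler('z',p[2]).as_matrix()
        return np.concatenate([proj(cam,Rz@m+[p[0],p[1],0])-q for cam,M in L for m,q in M])
    return least_squares(f,[.57,-.237,-.16])
for L in ([(d,Mw)],[(D,Mt)],[(d,Mw),(D,Mt)]):
    r=fit(L);p=r.x; print(p[:2],np.degrees(p[2]),np.abs(r.fun).max()); Rz=R.from_euler('z',p[2]).as_matrix()
    print(' slot',Rz@c(-77.5,0,6)+[p[0],p[1],0])
    print(' lips in crop',[np.round((proj(d,Rz@c(x,y,42)+[p[0],p[1],0])-[300,0])*1.57).tolist() for y in(107,-107) for x in(-84.5,-70.5)])
print(np.round(r.fun.reshape(-1,2),1).tolist())
E
python3 fit.py
python3 - <<'E'
import numpy as np,cv2
g=cv2.imread('pics/w3.png',0)
for v in (60,110,150,200,240): print(v,g[v,360:405].tolist())
E
```

```text
[ 0.57189629 -0.23666637] -10.126062863276314 2.5635455836477377
 slot [ 0.49560348 -0.22304075  0.006     ]
 lips in crop [[131.0, 72.0], [156.0, 72.0], [111.0, 407.0], [131.0, 407.0]]
[ 0.57048855 -0.23689796] -9.26724835407058 0.9819456141539149
 slot [ 0.49400009 -0.22441739  0.006     ]
 lips in crop [[126.0, 75.0], [150.0, 75.0], [111.0, 409.0], [131.0, 409.0]]
[ 0.57167175 -0.23667929] -9.963049266818416 2.6704812376295877
 slot [ 0.49534049 -0.22327078  0.006     ]
 lips in crop [[130.0, 72.0], [155.0, 72.0], [111.0, 407.0], [131.0, 407.0]]
[[-2.7, -1.1], [-1.7, 0.5], [-1.6, -0.8], [-0.8, -0.2], [2.4, 0.9], [2.4, 1.3], [-0.2, -0.3], [-0.7, 0.1], [-1.1, -0.5], [0.8, -0.4], [0.5, -0.5], [0.4, -1.1], [0.5, -1.3]]
60 [153, 151, 146, 132, 109, 91, 85, 85, 85, 84, 74, 51, 30, 22, 27, 40, 56, 61, 59, 52, 48, 48, 47, 44, 42, 41, 42, 40, 35, 28, 21, 20, 21, 24, 29, 29, 30, 30, 31, 30, 32, 37, 47, 55, 58]
110 [86, 84, 84, 85, 86, 85, 84, 75, 53, 33, 23, 27, 41, 56, 60, 57, 50, 49, 54, 58, 50, 42, 40, 40, 38, 30, 23, 21, 24, 27, 36, 39, 40, 39, 39, 41, 51, 68, 85, 87, 78, 91, 122, 138, 140]
150 [88, 86, 86, 85, 85, 75, 51, 29, 23, 31, 46, 56, 57, 53, 49, 52, 60, 60, 50, 41, 41, 39, 32, 24, 20, 20, 27, 36, 39, 39, 38, 40, 43, 53, 71, 90, 101, 103, 103, 103, 103, 102, 102, 102, 101]
200 [83, 81, 72, 53, 30, 22, 32, 46, 56, 59, 53, 51, 54, 63, 63, 52, 44, 42, 35, 26, 23, 22, 26, 33, 39, 41, 40, 41, 44, 56, 75, 94, 101, 104, 102, 103, 103, 103, 104, 103, 103, 103, 103, 104, 103]
240 [72, 48, 27, 25, 37, 54, 59, 57, 52, 51, 52, 48, 44, 43, 42, 39, 29, 23, 22, 26, 33, 40, 41, 42, 42, 47, 62, 82, 99, 106, 106, 107, 107, 106, 106, 106, 105, 105, 105, 106, 106, 106, 107, 107, 107]
```

```bash
python3 - <<'E'
from h import *
d=dict(np.load('pics/w3.npz')); D=dict(np.load('pics/top0.npz'))
g=cv2.cvtColor(d['image'],cv2.COLOR_RGB2GRAY).astype(float)
def line(P,z,n):
    W=np.array([onz(d,u,v,z) for u,v in P]); a,b=np.polyfit(W[:,1],W[:,0],1); print(n,'yaw',round(-np.degrees(np.arctan(a)),2),'x at y=-.22:',round(a*-.22+b,4), 'resid',np.abs(np.polyval([a,b],W[:,1])-W[:,0]).max().round(4)); return a,b
E=[];L=[];I=[]
for v in list(range(130,152,2))+list(range(180,205,2))+list(range(232,250,2)):
    r=g[v]; k=next(u for u in range(400,370,-1) if r[u-1]<72<=r[u]); E.append((k-(r[k]-72)/(r[k]-r[k-1]),v))
    s=slice(355,375); q=355+np.argmin(r[s]); L.append((q,v)); q2=q+10+np.argmin(r[q+10:q+24]); I.append((q2,v))
line(E,.042,'deckfoot'); line(L,.042,'leftdark@42'); line(L,.034,'leftdark@34'); line(I,.034,'innerR@34'); line(I,.042,'innerR@42')
# far deck edge, z .104: gradient
F=[]
for cam,nm in((d,'w'),):
  pass
w=lambda u,v:(300+(u+.5)/1.57-.5,(v+.5)/1.57-.5)
for n,p in(('top',[(500,166),(463,284),(435,388)]),('foot',[(162,160),(153,257),(146,348)])):
    z=.108 if n=='top' else .046
    W=np.array([onz(d,*w(*q),z) for q in p]); print(n,np.round(W,4).tolist(),'spacing',np.linalg.norm(np.diff(W,axis=0),axis=1),np.degrees(np.arctan2(*(W[0]-W[2])[:2]))) 
E
```

```text
deckfoot yaw -10.51 x at y=-.22: 0.5058 resid 0.0001
leftdark@42 yaw -9.67 x at y=-.22: 0.4798 resid 0.0115
leftdark@34 yaw -9.67 x at y=-.22: 0.4809 resid 0.0117
innerR@34 yaw -10.12 x at y=-.22: 0.4976 resid 0.007
innerR@42 yaw -10.12 x at y=-.22: 0.4961 resid 0.0068
top [[0.6669, -0.1926, 0.108], [0.6539, -0.2504, 0.108], [0.6434, -0.3089, 0.108]] spacing [0.05918464 0.05950544] 11.430112553911242
foot [[0.5194, -0.1675, 0.046], [0.5084, -0.225, 0.046], [0.4978, -0.2855, 0.046]] spacing [0.05854418 0.06136476] 10.380267664296719
```

Refined: slot centre about (0.494,-0.223), yaw -10.4° (deck edge, strips and inner wall agree). I'll align over it and lower to just above the lips.

```bash
python3 -m crank '{"linear":[[0.12,-0.01,0],[0.245,-0.011,0],[0.245,-0.011,-0.1],[0.245,-0.011,-0.3],[0.245,-0.011,-0.46]],"delta_rot":[[0,0,-0.03],[0,0,-0.03],[0,0,-0.03],[0,0,-0.03],[0,0,-0.03]],"fingers":[-1,-1,-1,-1,-1]}'
python3 -m crank '{"linear":[[0,0,0],[0,0,0],[0,0,0]],"delta_rot":[[0,0,0],[0,0,0],[0,0,0]],"fingers":[-1,-1,-1]}'
python3 -c "
from h import *
s=observe();print(s['position'],np.degrees(s['tool_rot']))
d=shot('top','t4');c=d['image'][:,:,::-1][110:230,330:490]
e=shot('scene','s4')['image'][:,:,::-1][110:230,200:360]
f=lambda c:cv2.resize(cv2.convertScaleAbs(c,alpha=1.4),None,fx=2.5*1.0,fy=2.5*2,interpolation=2)
f=lambda c:cv2.resize(cv2.convertScaleAbs(c,alpha=1.4),(400,300),interpolation=2)
cv2.imwrite('pics/c4.png',cv2.resize(np.hstack([f(c),f(e)]),(800,300)))"
```

```text
clock: 6.3
position: [0.4936, -0.2226, 0.1351]
tool_rot: [-3.141, -0.0, 1.389]
force: [1.5, -0.2, -3.8]
grip_width: 0.007
finger_force: 60.6
clock: 6.6
position: [0.4944, -0.2237, 0.1393]
tool_rot: [3.139, 0.0, 1.387]
force: [-0.3, -0.7, -2.4]
grip_width: 0.0072
finger_force: 60.6
[ 0.49438289 -0.2237207   0.13929197] [1.79850899e+02 1.84823055e-02 7.94541926e+01]
```

View pics/c4.png

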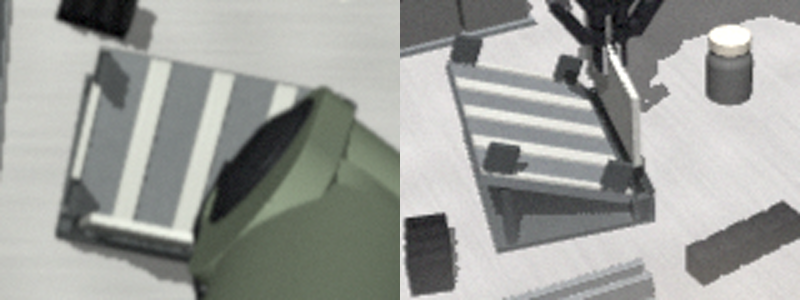

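The gate hangs lined up above the slot in both views, with its end over the slot's end block. Lowering it now while watching the force.

```bash
python3 -m crank '{"linear":[[0,0,-0.04],[0,0,-0.08],[0,0,-0.12],[0,0,-0.14],[0,0,-0.14]],"delta_rot":[[0,0,0],[0,0,0],[0,0,0],[0,0,0],[0,0,0]],"fingers":[-1,-1,-1,-1,-1]}'
python3 -c "
from h import *
s=observe();print(s['position'],np.degrees(s['tool_rot']),s['force'],s['moment'])"
```

```text
clock: 7.2
position: [0.4927, -0.2232, 0.1013]
tool_rot: [-3.14, -0.0, 1.386]
force: [0.0, -0.6, -3.7]
grip_width: 0.0068
finger_force: 60.5
[ 0.49274175 -0.22316741  0.10128426] [-1.79904894e+02 -6.74292381e-03  7.94234155e+01] [ 0.04144255 -0.5523065  -3.65782049] [-0.00826322  0.00636749 -0.04593129]
```

```bash
python3 -m crank '{"linear":[[0,0,-0.03],[0,0,-0.06],[0,0,-0.086],[0,0,-0.086],[0,0,-0.086]],"delta_rot":[[0,0,0],[0,0,0],[0,0,0],[0,0,0],[0,0,0]],"fingers":[-1,-1,-1,-1,-1]}'
python3 -c "
from h import *
s=observe();print(s['position'],np.degrees(s['tool_rot']),s['force'],s['moment'])"
```

```text
clock: 7.7
position: [0.4932, -0.2233, 0.0807]
tool_rot: [-3.141, 0.0, 1.386]
force: [1.0, -1.0, -2.4]
grip_width: 0.0071
finger_force: 60.6
[ 0.49317689 -0.22332743  0.0806867 ] [-1.79984467e+02  7.38008948e-04  7.94259507e+01] [ 0.95631499 -1.04775396 -2.39906876] [0.01397241 0.0067075  0.05265379]
```

Nearly home and free of force. I'll lower the last millimetre, open slightly, then rise and look.

```bash
python3 -m crank '{"linear":[[0,0,-0.008],[0,0,-0.008],[0,0,-0.008],[0,0,-0.008],[0,0,-0.008]],"delta_rot":[[0,0,0],[0,0,0],[0,0,0],[0,0,0],[0,0,0]],"fingers":[-1,-1,-0.55,-0.55,-0.55]}'
python3 -m crank '{"linear":[[0,0,0],[0,0,0.05],[0,0,0.2],[0,0,0.4],[0,0,0.6]],"delta_rot":[[0,0,0],[0,0,0],[0,0,0],[0,0,0],[0,0,0]],"fingers":[-0.55,-0.55,-0.55,-0.55,-0.55]}'
python3 -m crank '{"linear":[[-0.2,0.2,0],[-0.2,0.4,0],[-0.2,0.6,0],[-0.2,0.8,0],[-0.2,0.8,0]],"delta_rot":[[0,0,0],[0,0,0],[0,0,0],[0,0,0],[0,0,0]],"fingers":[0,0,0,0,0]}'
python3 -c "
from h import *
s=observe();print(s['position'],np.degrees(s['tool_rot']))
d=shot('top','t5');c=d['image'][:,:,::-1][80:280,150:490]
e=shot('scene','s5')['image'][:,:,::-1][110:360,200:440]
cv2.imwrite('pics/c5.png',np.hstack([cv2.resize(cv2.convertScaleAbs(c,alpha=1.4),(476,280),interpolation=2),cv2.resize(cv2.convertScaleAbs(e,alpha=1.4),(300,280))]))"
```

```text
clock: 8.2
position: [0.4933, -0.2233, 0.0788]
tool_rot: [3.142, 0.0, 1.386]
force: [0.1, 0.5, 0.6]
grip_width: 0.0193
finger_force: 0.0
clock: 8.7
position: [0.4926, -0.2234, 0.2312]
tool_rot: [-3.141, 0.0, 1.386]
force: [2.0, 0.3, 0.5]
grip_width: 0.0188
finger_force: 0.0
clock: 9.2
position: [0.4428, -0.0189, 0.2296]
tool_rot: [3.141, -0.002, 1.391]
force: [0.2, -1.1, -0.3]
grip_width: 0.0426
finger_force: 0.0
[ 0.44282971 -0.01890666  0.2295882 ] [ 1.79991911e+02 -9.39687160e-02  7.96977154e+01]
```

View pics/c5.png

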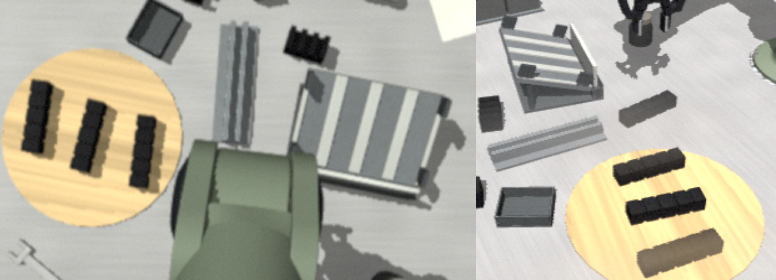

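Gate is home and bars are unmoved. Next, bar_c: turn the tool along it (yaw about 8°) and measure with the wrist camera.

```bash
python3 -m crank '{"linear":[[0,0,0],[0,0.03,0],[0,0.03,0],[0,0.03,0],[0,0.03,0]],"delta_rot":[[0,0,-0.28],[0,0,-0.56],[0,0,-0.84],[0,0,-1],[0,0,-1]],"fingers":[0.5,0.5,0.5,0.5,0.5]}'
python3 -m crank '{"linear":[[0,0,0],[0,0,0],[0,0,0],[0,0,0],[0,0,0]],"delta_rot":[[0,0,-0.28],[0,0,-0.56],[0,0,-0.84],[0,0,-1],[0,0,-1]],"fingers":[0.5,0.5,0.5,0.5,0.5]}'
python3 -m crank '{"linear":[[0,0,0],[0,0,0],[0,0,0]],"delta_rot":[[0,0,-0.28],[0,0,-0.4],[0,0,-0.4]],"fingers":[0.5,0.5,0.5]}'
cat >> h.py <<'E'
def bars(d,ztop,lo=24,show=True):
    """dark bars: min-area rect of the dark contour, cast onto top face height"""
    g=cv2.cvtColor(d['image'],cv2.COLOR_RGB2GRAY); m=((g<lo)*255).astype(np.uint8)
    m=cv2.morphologyEx(m,cv2.MORPH_OPEN,np.ones((3,3),np.uint8)); out=[]
    for k in cv2.findContours(m,cv2.RETR_EXTERNAL,cv2.CHAIN_APPROX_NONE)[0]:
        if cv2.contourArea(k)<400: continue
        W=np.array([onz(d,*p[0],ztop)[:2] for p in k],np.float32); c,(a,b),an=cv2.minAreaRect(W*1000)
        if a<b: a,b,an=b,a,an+90
        if b<100 and a<250: print(np.round(k.reshape(-1,2).mean(0)),'c',np.round(c,1),'size',np.round((a,b),1),'yaw',round((an+90)%180-90,1))
E
python3 -c "
from h import *
s=observe();print(s['position'],np.degrees(s['tool_rot']),s['qpos'])
d=shot('wrist','w6');bars(d,.032)"
```

```text
clock: 9.8
position: [0.4432, -0.0167, 0.2292]
tool_rot: [3.141, -0.0, 0.86]
force: [-0.2, -0.8, -0.1]
grip_width: 0.064
finger_force: 0.0
clock: 10.3
position: [0.4432, -0.0163, 0.229]
tool_rot: [3.141, -0.0, 0.34]
force: [-0.2, 0.1, -0.3]
grip_width: 0.0639
finger_force: 0.0
clock: 10.6
position: [0.4432, -0.0161, 0.2289]
tool_rot: [3.142, -0.0, 0.133]
force: [0.0, 1.0, 0.2]
grip_width: 0.0643
finger_force: 0.0
[ 0.44322716 -0.01612191  0.2289243 ] [ 1.79997451e+02 -3.23156530e-04  7.59434140e+00] [-0.72529094  0.34762576  0.79373308  2.10419962 -0.33926832  0.81789751
 -1.16386225]
[165.  59.] c [526.1 133.6] size [99.2 16. ] yaw -5.7
[47. 35.] c [533.4 232.4] size [65.1 22.5] yaw -12.6
```

View pics/w6.png

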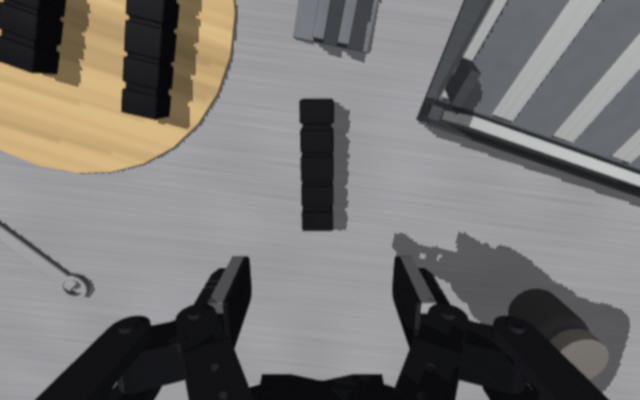

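Bar_c appears at columns 300–335, rows 99–231 between the fingers; the gate is seated in the slot at right.

```bash
python3 -c "
from h import *
d=dict(np.load('pics/w6.npz'));print(d['xyz'])
for z in(.032,.0):bars(d,z,55)
g=cv2.cvtColor(d['image'],cv2.COLOR_RGB2GRAY);print(g[215,290:350:3],g[90:110,318],g[220:240,318])"
```

```text
[ 0.52327285 -0.00552122  0.35411532]
[539. 158.] c [ 486.  -222.5] size [218.5   8.2] yaw 79.4
[317. 164.] c [448.8 -11.4] size [126.1  30.5] yaw 7.7
[459.  79.] c [ 544.8 -124. ] size [35.6 15.1] yaw -22.8
[149.  56.] c [526.6 145.9] size [100.3  42.6] yaw -5.4
[33. 33.] c [534.7 244.3] size [64.9 51.9] yaw -8.7
[539. 158.] c [ 482.3 -244.1] size [240.2   9.1] yaw 79.4
[317. 164.] c [441.4 -12. ] size [138.6  33.6] yaw 7.7
[459.  79.] c [ 547.  -135.8] size [39.1 16.6] yaw -22.8
[149.  56.] c [527. 161.] size [110.2  46.8] yaw -5.4
[33. 33.] c [535.9 269.1] size [71.4 57.1] yaw -8.7
[155 155 155 152  55  23  24  25  24  24  26  24  24  24  41  86  86  86
  86 128] [155 154 155 154 154 154 150 135 105  61  30  25  26  26  26  27  28  27
  28  26] [ 25  25  24  25  25  23  24  23  25  38  75 116 145 155 154 155 156 158
 157 156]
```

```bash
python3 -m crank '{"linear":[[0.022,0.019,-0.2],[0.022,0.019,-0.4],[0.022,0.019,-0.6],[0.022,0.019,-0.76],[0.022,0.019,-0.824]],"delta_rot":[[0,0,0],[0,0,0],[0,0,0],[0,0,0],[0,0,0]],"fingers":[0.5,0.5,0.5,0.5,0.5]}' 80
python3 -m crank '{"linear":[[0,0,0],[0,0,0],[0,0,0],[0,0,0],[0,0,0]],"delta_rot":[[0,0,0],[0,0,0],[0,0,0],[0,0,0],[0,0,0]],"fingers":[0.5,-1,-1,-1,-1]}'
python3 -c "
from h import *
s=observe();print(s['position'],np.degrees(s['tool_rot']),s['force'],s['moment'])"
python3 -m crank '{"linear":[[0,0,0],[0,0,0],[0,0,0.05],[0,0,0.15],[0,0,0.3]],"delta_rot":[[0,0,0],[0,0,0],[0,0,0],[0,0,0],[0,0,0]],"fingers":[-1,-1,-1,-1,-1]}'
python3 -m crank '{"linear":[[0,0,0],[0,0,0],[0,0,0]],"delta_rot":[[0,0,0],[0,0,0],[0,0,0]],"fingers":[-1,-1,-1]}'
python3 -c "
from h import *
s=observe();print(s['position'],np.degrees(s['tool_rot']),s['force'],s['moment'])"
```

```text
clock: 11.15
position: [0.4472, -0.0112, 0.0198]
tool_rot: [-3.141, 0.004, 0.134]
force: [0.7, -0.7, 0.8]
grip_width: 0.0637
finger_force: 0.0
clock: 11.65
position: [0.4495, -0.0108, 0.0243]
tool_rot: [-3.141, -0.002, 0.131]
force: [-2.4, -2.4, 13.6]
grip_width: 0.0306
finger_force: 79.3
[ 0.44951166 -0.0108072   0.02425794] [-1.79992676e+02 -1.37611778e-01  7.50685061e+00] [-2.40931664 -2.37334734 13.58672273] [-0.20342265  0.56440222  0.00304036]
clock: 12.15
position: [0.4482, -0.0108, 0.0987]
tool_rot: [-3.141, 0.001, 0.131]
force: [0.5, 0.3, -2.5]
grip_width: 0.0308
finger_force: 79.7
clock: 12.45
position: [0.4486, -0.0106, 0.0976]
tool_rot: [-3.141, 0.0, 0.131]
force: [0.1, 0.4, -2.8]
grip_width: 0.0308
finger_force: 80.0
[ 0.44857491 -0.01057654  0.09757903] [-1.79980360e+02  2.32141005e-03  7.49729250e+00] [ 0.11541776  0.35288327 -2.78728463] [ 0.02727113 -0.09068726  0.01474684]
```

Moment My=-0.09 with 2.8 N puts the load 32 mm towards -x, so bar_c's heavy end already points down-slope. Carrying it to lane0: lift, turn -17.6°, traverse, then tilt -22° about rack y.

```bash
python3 -m crank '{"linear":[[0,0,0.2],[0,0,0.4],[0,0,0.6],[0.1,-0.15,0.65],[0.2,-0.3,0.65]],"delta_rot":[[0,0,-0.2],[0,0,-0.4],[0,0,-0.587],[0,0,-0.587],[0,0,-0.587]],"fingers":[-1,-1,-1,-1,-1]}'
python3 -m crank '{"linear":[[0.11,-0.2,0],[0.22,-0.4,0],[0.22,-0.6,0],[0.22,-0.8,0],[0.22,-0.95,0]],"delta_rot":[[0,0,0],[0,0,0],[0,0,0],[0,0,0],[0,0,0]],"fingers":[-1,-1,-1,-1,-1]}'
python3 -m crank '{"linear":[[0,0,0],[0,0,0],[0,0,0],[0,0,0],[0,0,0]],"delta_rot":[[-0.043,-0.24,0],[-0.086,-0.48,0],[-0.129,-0.722,0],[-0.129,-0.722,0],[-0.129,-0.722,0]],"fingers":[-1,-1,-1,-1,-1]}'
python3 -c "
from h import *
s=observe();print(s['position'],np.degrees(s['tool_rot']),s['qpos'],s['force'],s['moment']);T=R.from_euler('xyz',s['tool_rot']).as_matrix();print(T.round(3))"
```

```text
clock: 12.95
position: [0.5008, -0.0827, 0.2618]
tool_rot: [-3.14, -0.003, -0.168]
force: [1.0, 0.4, -3.4]
grip_width: 0.0305
finger_force: 81.6
clock: 13.45
position: [0.5533, -0.3253, 0.2586]
tool_rot: [-3.141, 0.002, -0.177]
force: [1.2, -0.4, -2.3]
grip_width: 0.0305
finger_force: 81.5
clock: 13.95
position: [0.5532, -0.3233, 0.2598]
tool_rot: [-3.14, -0.382, -0.179]
force: [0.9, -0.1, -3.5]
grip_width: 0.0305
finger_force: 81.5
[ 0.55320939 -0.32325505  0.25975555] [-179.90254113  -21.89300078  -10.23158089] [ 0.00354332  0.4698808   0.67592871  1.87751127 -0.75805611  0.65439679
 -0.61545647] [ 0.92708892 -0.06634798 -3.54997132] [0.0661613  0.45770546 0.01325676]
[[ 0.913 -0.177  0.367]
 [-0.165 -0.984 -0.065]
 [ 0.373 -0.002 -0.928]]
```

```bash
python3 -m crank '{"linear":[[0.005,-0.008,-0.15],[0.005,-0.008,-0.3],[0.005,-0.008,-0.45],[0.005,-0.008,-0.58],[0.005,-0.008,-0.58]],"delta_rot":[[0,0,0],[0,0,0],[0,0,0],[0,0,0],[0,0,0]],"fingers":[-1,-1,-1,-1,-1]}'
python3 -c "
from h import *
s=observe();print(s['position'],np.degrees(s['tool_rot']),s['force'],s['moment'])
shot('wrist','w7')
d=shot('top','t7');c=d['image'][:,:,::-1][100:240,330:490]
e=shot('scene','s7')['image'][:,:,::-1][110:230,200:360]
cv2.imwrite('pics/c7.png',np.hstack([cv2.resize(cv2.convertScaleAbs(c,alpha=1.4),(400,350),interpolation=2),cv2.resize(cv2.convertScaleAbs(e,alpha=1.4),(400,350),interpolation=2)]))"
```

```text
clock: 14.45
position: [0.554, -0.3241, 0.1107]
tool_rot: [-3.138, -0.377, -0.178]
force: [0.4, -0.1, -2.9]
grip_width: 0.0306
finger_force: 81.3
[ 0.55403044 -0.3241273   0.1107166 ] [-179.78157062  -21.62751768  -10.20132153] [ 0.38878284 -0.09256545 -2.93960221] [0.12138312 0.48323123 0.07863207]
```

View pics/c7.png

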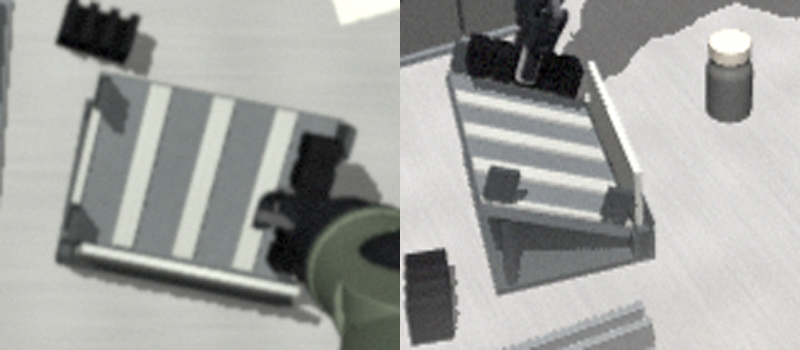

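The bar hovers above lane0, lying between the last strip and the right guards, and clear of the gate. Lowering.

```bash
python3 -m crank '{"linear":[[0,-0.004,-0.03],[0,-0.004,-0.05],[0,-0.004,-0.05],[0,-0.004,-0.05]],"delta_rot":[[0,0,0],[0,0,0],[0,0,0],[0,0,0]],"fingers":[-1,-1,-1,-1]}'
python3 -m crank '{"linear":[[0,0,-0.012],[0,0,-0.012],[0,0,-0.012]],"delta_rot":[[0,0,0],[0,0,0],[0,0,0]],"fingers":[-1,-1,-1]}'
```

```text
clock: 15.0
position: [0.5551, -0.3263, 0.103]
tool_rot: [-3.141, -0.384, -0.178]
force: [-0.7, -0.5, -3.9]
grip_width: 0.0305
finger_force: 81.5
clock: 15.3
position: [0.555, -0.3263, 0.0998]
tool_rot: [-3.141, -0.384, -0.178]
force: [0.1, 0.1, -3.5]
grip_width: 0.0304
finger_force: 81.5
```

```bash
python3 -m crank '{"linear":[[0,0,-0.012],[0,0,-0.012],[0,0,-0.012]],"delta_rot":[[0,0,0],[0,0,0],[0,0,0]],"fingers":[-1,-1,-1]}'
python3 -m crank '{"linear":[[0,0,-0.008],[0,0,-0.008],[0,0,-0.008]],"delta_rot":[[0,0,0],[0,0,0],[0,0,0]],"fingers":[-1,-1,-1]}'
```

```text
clock: 15.6
position: [0.5549, -0.3263, 0.0967]
tool_rot: [-3.141, -0.384, -0.178]
force: [0.2, -0.1, -3.2]
grip_width: 0.0305
finger_force: 81.5
clock: 15.9
position: [0.5551, -0.3264, 0.0956]
tool_rot: [-3.141, -0.385, -0.178]
force: [-8.1, 4.2, 13.9]
grip_width: 0.0307
finger_force: 83.9
```

```bash
python3 -m crank '{"linear":[[0,0,0.002],[0,0,0.002],[0,0,0.002],[0,0,0.002],[0,0,0.002]],"delta_rot":[[0,0,0],[0,0,0],[0,0,0],[0,0,0],[0,0,0]],"fingers":[-1,0,0,0,0]}'
python3 -m crank '{"linear":[[-0.02,0.004,0.05],[-0.06,0.012,0.15],[-0.088,0.016,0.3],[-0.088,0.016,0.5],[-0.088,0.016,0.66]],"delta_rot":[[0,0,0],[0,0,0],[0,0,0],[0,0,0],[0.03,0.24,0]],"fingers":[0,0,0,0,0]}'
python3 -c "
from h import *
s=observe();print(s['position'],np.degrees(s['tool_rot']),s['qpos'])
shot('wrist','w8');d=shot('top','t8');bars(d,.034,38)"
```

```text
clock: 16.4
position: [0.555, -0.3263, 0.0953]
tool_rot: [-3.141, -0.384, -0.178]
force: [-0.4, 1.0, -0.7]
grip_width: 0.0428
finger_force: 0.0
clock: 16.9
position: [0.5306, -0.3232, 0.2596]
tool_rot: [3.138, -0.267, -0.18]
force: [1.4, 0.2, -1.9]
grip_width: 0.043
finger_force: 0.0
[ 0.53057884 -0.32316567  0.25958512] [179.81902203 -15.31545245 -10.31748624] [-0.0445433   0.4972179   0.75667669  1.8389891  -0.6535891   0.77567833
 -0.70345128]
[318. 389.] c [ 55.4 -23.3] size [108.4  46.6] yaw -89.4
[485. 187.] c [ 540.4 -444.1] size [91.3 83.1] yaw -81.4
[252. 188.] c [537.3 147.5] size [123.5  30.9] yaw -4.4
[552. 182.] c [ 574.2 -603.2] size [230.9  87.8] yaw -68.8
[451. 181.] c [ 561.9 -351.9] size [147.1  53.6] yaw -16.4
[213. 177.] c [563.8 244.1] size [122.8  33.8] yaw -12.0
[177. 163.] c [596.1 336.4] size [124.2  36.5] yaw -6.5
[369. 113.] c [ 734.3 -141.8] size [71.  48.2] yaw 74.2
[290.  65.] c [852.8  59.5] size [83.4 44.4] yaw -16.8
[337.  62.] c [864.1 -59.6] size [87.2 42.9] yaw 10.9
```

View pics/w8.png

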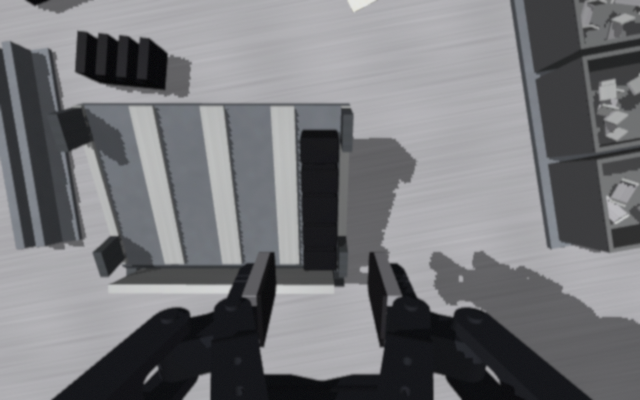

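Bar_c lies in lane0 (columns 302–338, rows 130–270), clear of the deck top and close to the gate. I'll check it in numbers and plan the next bar.

```bash
cat >> h.py <<'E'
RO=np.array([.5696,-.2373]); RY=np.radians(-10.2)
def rk(P):
    v=np.array(P)[:2]-RO; c,s=np.cos(RY),np.sin(RY); return np.array([c*v[0]+s*v[1],-s*v[0]+c*v[1]])*1e3
E
python3 - <<'E'
from h import *
d=dict(np.load('pics/w8.npz'))
for n,u,v,z in[('bar lo end top',321,270,.079),('bar hi end top',320,131,.127),('strip3 hi',283,107,.108),('strip3 lo',287,263,.047),('gate L',109,289,.09),('gate R',335,291,.09)]:
    print(n,np.round(rk(onz(d,u,v,z))))
E
```

```text
bar lo end top [-62. -91.]
bar hi end top [ 62. -91.]
strip3 hi [ 85. -60.]
strip3 lo [-63. -56.]
gate L [-76. 103.]
gate R [ -79. -104.]
```

Confirmed: bar mid is at rack (0,-91) on top, which is right. Now the nearest board bar at (0.537,0.148).

```bash
python3 -m crank '{"linear":[[0,0.18,0],[0,0.37,0],[0,0.56,0],[0,0.75,0],[0,0.94,0]],"delta_rot":[[0.04,0.25,0],[0.089,0.5,0],[0.089,0.5,0],[0.089,0.5,0],[0.089,0.5,0]],"fingers":[0.5,0.5,0.5,0.5,0.5]}'
python3 -m crank '{"linear":[[0,0.18,0],[0,0.37,0],[0,0.56,0],[0,0.75,0],[0,0.94,0]],"delta_rot":[[0,0,0.17],[0,0,0.17],[0,0,0.17],[0,0,0.17],[0,0,0.17]],"fingers":[0.5,0.5,0.5,0.5,0.5]}'
python3 -m crank '{"linear":[[0,0,0],[0,0,0]],"delta_rot":[[0,0,0],[0,0,0]],"fingers":[0.5,0.5]}'
python3 -c "
from h import *
s=observe();print(s['position'],np.degrees(s['tool_rot']),s['qpos'])
d=shot('wrist','w9');bars(d,.036,50)"
```

```text
clock: 17.5
position: [0.5335, -0.085, 0.2566]
tool_rot: [3.138, -0.002, -0.174]
force: [1.6, 0.3, 0.6]
grip_width: 0.0643
finger_force: 0.0
clock: 18.0
position: [0.5334, 0.1503, 0.2569]
tool_rot: [3.139, -0.002, -0.085]
force: [0.8, -0.9, -0.4]
grip_width: 0.0643
finger_force: 0.0
clock: 18.2
position: [0.5335, 0.149, 0.2566]
tool_rot: [3.138, -0.002, -0.083]
force: [0.1, -0.4, -0.6]
grip_width: 0.0641
finger_force: 0.0
[0.53351694 0.14896062 0.25655269] [ 1.79797087e+02 -1.16226044e-01 -4.74785778e+00] [-0.9803936   0.54365266  0.87520008  1.81103821 -0.4814708   1.01533442
 -1.56780796]
[601. 145.] c [ 533.9 -135.2] size [36.6 30.3] yaw -30.6
[319. 158.] c [541.9 149.4] size [126.4  29.7] yaw -5.7
[224. 139.] c [567.6 243.7] size [126.   35.4] yaw -12.6
[127. 113.] c [600.4 333. ] size [125.6  43.5] yaw -6.2
[624.  22.] c [ 641.  -133.9] size [37.6 36. ] yaw 11.2
```

```bash
python3 -m crank '{"linear":[[0.026,0.002,-0.2],[0.026,0.002,-0.4],[0.026,0.002,-0.6],[0.026,0.002,-0.8],[0.026,0.002,-0.906]],"delta_rot":[[0,0,-0.025],[0,0,-0.025],[0,0,-0.025],[0,0,-0.025],[0,0,-0.025]],"fingers":[0.5,0.5,0.5,0.5,0.5]}' 80
python3 -m crank '{"linear":[[0,0,0],[0,0,0],[0,0,0],[0,0,0],[0,0,0]],"delta_rot":[[0,0,0],[0,0,0],[0,0,0],[0,0,0],[0,0,0]],"fingers":[0.5,-1,-1,-1,-1]}'
python3 -m crank '{"linear":[[0,0,0],[0,0,0],[0,0,0.1],[0,0,0.3],[0,0,0.5]],"delta_rot":[[0,0,0],[0,0,0],[0,0,0],[0,0,0],[0,0,0]],"fingers":[-1,-1,-1,-1,-1]}'
python3 -m crank '{"linear":[[0,0,0.2],[0,0,0.4],[0,0,0.4],[0,0,0.4]],"delta_rot":[[0,0,0],[0,0,0],[0,0,0],[0,0,0]],"fingers":[-1,-1,-1,-1]}'
python3 -c "
from h import *
s=observe();print(s['position'],np.degrees(s['tool_rot']),s['force'],s['moment'])"
```

```text
clock: 18.75
position: [0.539, 0.1464, 0.0272]
tool_rot: [3.137, 0.0, -0.101]
force: [0.0, 0.9, -0.2]
grip_width: 0.0641
finger_force: 0.0
clock: 19.25
position: [0.5414, 0.1485, 0.0328]
tool_rot: [3.14, -0.005, -0.099]
force: [-1.8, -2.0, 13.3]
grip_width: 0.0305
finger_force: 80.5
clock: 19.75
position: [0.5399, 0.1482, 0.158]
tool_rot: [3.138, -0.002, -0.099]
force: [2.0, 1.5, -4.3]
grip_width: 0.0303
finger_force: 81.0
clock: 20.15
position: [0.5402, 0.1489, 0.2567]
tool_rot: [3.141, -0.004, -0.098]
force: [0.0, -0.3, -5.2]
grip_width: 0.0304
finger_force: 81.1
[0.54018131 0.14894439 0.25669002] [179.9466301   -0.2243891   -5.60424002] [ 1.88355260e-03 -3.02718678e-01 -5.22845911e+00] [-0.04439457 -0.12742756 -0.00244524]
```

```bash
python3 -c "
from h import *
s=observe();print(s['qpos'],s['joint_efforts'],s['moment'],s['force'])"; python3 -m crank '{"linear":[[0,0,0]],"delta_rot":[[0,0,0]],"fingers":[-1]}'; python3 -c "
from h import *
s=observe();print(s['joint_efforts'],s['moment'],s['force'])"
```

```text
[-0.97318766  0.55629854  0.88074442  1.79674893 -0.49506117  1.02254051
 -1.56945423] [-2.84252549e-02 -7.98522234e+01  2.23747641e+01 -3.65469754e+01
  3.94381229e-01  4.53039771e-01 -2.25401642e-01] [-0.04439457 -0.12742756 -0.00244524] [ 1.88355260e-03 -3.02718678e-01 -5.22845911e+00]
clock: 20.25
position: [0.5395, 0.1487, 0.2547]
tool_rot: [3.138, -0.001, -0.098]
force: [-0.3, -0.0, -4.4]
grip_width: 0.0304
finger_force: 81.1
[-3.01990807e-01 -7.75881743e+01  2.07540232e+01 -3.46547413e+01
  7.78242666e-02  1.59209878e-01 -1.87676470e-02] [-0.03049307 -0.11215803  0.00828121] [-3.49413492e-01 -3.58378516e-03 -4.36871817e+00]
```

Both the wrist moment and j6 effort say the heavy end is at -x, so no turn-around is needed. On to lane1.

```bash
python3 -m crank '{"linear":[[0,-0.2,0],[0,-0.4,0],[0.05,-0.6,0],[0.1,-0.8,0],[0.1,-0.98,0]],"delta_rot":[[0,0,-0.15],[0,0,-0.15],[0,0,-0.15],[0,0,-0.15],[0,0,-0.15]],"fingers":[-1,-1,-1,-1,-1]}'
python3 -m crank '{"linear":[[0,-0.2,0],[0,-0.4,0],[0,-0.6,0],[0,-0.68,0],[0,-0.68,0]],"delta_rot":[[0,0,0],[-0.043,-0.24,0],[-0.086,-0.48,0],[-0.129,-0.722,0],[-0.129,-0.722,0]],"fingers":[-1,-1,-1,-1,-1]}'
python3 -m crank '{"linear":[[0,0,-0.15],[0,0,-0.3],[0,0,-0.45],[0,0,-0.45],[0,0,-0.45]],"delta_rot":[[0,0,0],[0,0,0],[0,0,0],[0,0,0],[0,0,0]],"fingers":[-1,-1,-1,-1,-1]}'
python3 -c "
from h import *
s=observe();print(s['position'],np.degrees(s['tool_rot']),rk(s['position']))"
```

```text
clock: 20.75
position: [0.5654, -0.0983, 0.2541]
tool_rot: [3.138, -0.001, -0.177]
force: [1.4, -0.2, -4.8]
grip_width: 0.0304
finger_force: 81.2
clock: 21.25
position: [0.5611, -0.2707, 0.2543]
tool_rot: [3.138, -0.388, -0.185]
force: [-0.6, 1.1, -4.1]
grip_width: 0.0302
finger_force: 81.5
clock: 21.75
position: [0.5648, -0.2668, 0.1428]
tool_rot: [3.139, -0.384, -0.178]
force: [0.8, 0.1, -3.6]
grip_width: 0.0304
finger_force: 81.4
[ 0.56481029 -0.26678331  0.14278951] [179.85151722 -22.01392815 -10.20197068] [  0.50703462 -29.86552386]
```

```bash
python3 -m crank '{"linear":[[0,0,-0.08],[0,0,-0.14],[0,0,-0.14],[0,0,-0.14]],"delta_rot":[[0,0,0],[0,0,0],[0,0,0],[0,0,0]],"fingers":[-1,-1,-1,-1]}'
python3 -m crank '{"linear":[[0,0,-0.012],[0,0,-0.012],[0,0,-0.012]],"delta_rot":[[0,0,0],[0,0,0],[0,0,0]],"fingers":[-1,-1,-1]}'
```

```text
clock: 22.15
position: [0.5659, -0.2669, 0.1097]
tool_rot: [3.138, -0.388, -0.177]
force: [0.3, -0.0, -3.8]
grip_width: 0.0303
finger_force: 81.3
clock: 22.45
position: [0.5655, -0.2664, 0.1055]
tool_rot: [3.138, -0.387, -0.177]
force: [-0.3, 0.3, -4.8]
grip_width: 0.0302
finger_force: 81.4
```

```bash
python3 -m crank '{"linear":[[0,0,-0.012],[0,0,-0.012],[0,0,-0.012]],"delta_rot":[[0,0,0],[0,0,0],[0,0,0]],"fingers":[-1,-1,-1]}'
python3 -m crank '{"linear":[[0,0,-0.008],[0,0,-0.008],[0,0,-0.008]],"delta_rot":[[0,0,0],[0,0,0],[0,0,0]],"fingers":[-1,-1,-1]}'
```

```text
clock: 22.75
position: [0.5652, -0.2665, 0.1019]
tool_rot: [3.139, -0.386, -0.177]
force: [0.4, 0.1, -3.8]
grip_width: 0.0304
finger_force: 81.4
clock: 23.05
position: [0.5653, -0.2666, 0.1001]
tool_rot: [3.138, -0.387, -0.177]
force: [-1.4, 0.2, -0.1]
grip_width: 0.0303
finger_force: 81.7
```

Touching down. One more millimetre, then release and retreat.

```bash
python3 -m crank '{"linear":[[0,0,-0.004],[0,0,-0.004],[0,0,-0.004],[0,0,-0.003],[0,0,-0.003]],"delta_rot":[[0,0,0],[0,0,0],[0,0,0],[0,0,0],[0,0,0]],"fingers":[-1,-1,-0.1,-0.1,-0.1]}'
python3 -m crank '{"linear":[[-0.02,0.004,0.05],[-0.06,0.012,0.15],[-0.088,0.016,0.3],[-0.088,0.016,0.5],[-0.088,0.016,0.66]],"delta_rot":[[0,0,0],[0,0,0],[0,0,0],[0,0,0],[0.03,0.24,0]],"fingers":[-0.1,-0.1,-0.1,-0.1,-0.1]}'
python3 -c "
from h import *
s=observe();print(s['position'],np.degrees(s['tool_rot']))
d=shot('wrist','w10')
g=cv2.cvtColor(d['image'],cv2.COLOR_RGB2GRAY); m=((g<30)*255).astype(np.uint8); m[255:]=0
for k in cv2.findContours(m,cv2.RETR_EXTERNAL,cv2.CHAIN_APPROX_NONE)[0]:
    if cv2.contourArea(k)>800:
        x,y,w,h=cv2.boundingRect(k); print((x,y,w,h),'rack',np.round(rk(onz(d,x+w/2,y+h/2,.103))))
cv2.imwrite('pics/w10s.png',cv2.resize(d['image'][:,:,::-1],(400,250)))"
```

```text
clock: 23.55
position: [0.5654, -0.2665, 0.0993]
tool_rot: [3.138, -0.386, -0.177]
force: [0.2, -0.4, 0.2]
grip_width: 0.0382
finger_force: 0.0
clock: 24.05
position: [0.5422, -0.2627, 0.2605]
tool_rot: [3.138, -0.28, -0.177]
force: [2.3, 1.5, -1.5]
grip_width: 0.0384
finger_force: 0.0
[ 0.54215744 -0.26271126  0.26045831] [179.77986664 -16.05569984 -10.16957963]
(366, 135, 50, 120) rack [ 13. -91.]
(304, 132, 36, 123) rack [ 14. -31.]
(143, 39, 78, 53) rack [125.  89.]
```

View pics/w10s.png

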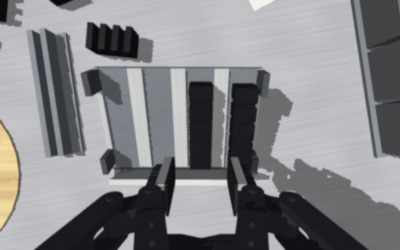

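Both bars (lane1 and lane0) lie flat, side by side, clear of the top edge. Next is the middle board bar near (0.566,0.244).

```bash
python3 -m crank '{"linear":[[0,0.18,0],[0,0.37,0],[0,0.56,0],[0,0.75,0],[0,0.96,0]],"delta_rot":[[0.04,0.25,0],[0.092,0.52,0],[0.092,0.52,0],[0.092,0.52,0],[0.092,0.52,0]],"fingers":[0.5,0.5,0.5,0.5,0.5]}'
python3 -m crank '{"linear":[[0.05,0.2,0],[0.07,0.4,0],[0.07,0.6,0],[0.07,0.8,0],[0.07,1,0]],"delta_rot":[[0,0,-0.07],[0,0,-0.07],[0,0,-0.07],[0,0,-0.07],[0,0,-0.07]],"fingers":[0.5,0.5,0.5,0.5,0.5]}'
python3 -m crank '{"linear":[[0,0.05,0],[0,0.05,0],[0,0.05,0]],"delta_rot":[[0,0,0],[0,0,0],[0,0,0]],"fingers":[0.5,0.5,0.5]}'
python3 -c "
from h import *
s=observe();print(s['position'],np.degrees(s['tool_rot']),s['qpos'])
d=shot('wrist','w11');bars(d,.036,50)"
```

```text
clock: 24.6
position: [0.5446, -0.0224, 0.2575]
tool_rot: [3.137, -0.004, -0.173]
force: [1.7, 0.5, -0.9]
grip_width: 0.0642
finger_force: 0.0
clock: 25.1
position: [0.5619, 0.2265, 0.2576]
tool_rot: [3.138, -0.004, -0.209]
force: [0.8, -1.1, 0.9]
grip_width: 0.0641
finger_force: 0.0
clock: 25.4
position: [0.5623, 0.2356, 0.2576]
tool_rot: [3.137, -0.004, -0.21]
force: [0.3, -1.2, 1.0]
grip_width: 0.0643
finger_force: 0.0
[0.56230356 0.23563673 0.25762183] [179.75114908  -0.25228364 -12.02458415] [-1.06204577  0.65863153  0.9074421   1.66397623 -0.56426405  1.10191196
 -1.77385091]
[ 15. 263.] c [523.2 594.3] size [89.9 29.5] yaw -38.7
[308. 162.] c [568.5 247.1] size [125.7  30.1] yaw -12.3
[215. 149.] c [600.8 336.3] size [125.9  37.4] yaw -6.2
```

```bash
python3 -m crank '{"linear":[[0.022,0.045,-0.2],[0.022,0.045,-0.4],[0.022,0.045,-0.6],[0.022,0.045,-0.8],[0.022,0.045,-0.9]],"delta_rot":[[0,0,-0.01],[0,0,-0.01],[0,0,-0.01],[0,0,-0.01],[0,0,-0.01]],"fingers":[0.5,0.5,0.5,0.5,0.5]}' 80
python3 -m crank '{"linear":[[0,0,0],[0,0,0],[0,0,0],[0,0,0],[0,0,0]],"delta_rot":[[0,0,0],[0,0,0],[0,0,0],[0,0,0],[0,0,0]],"fingers":[0.5,-1,-1,-1,-1]}'
python3 -m crank '{"linear":[[0,0,0],[0,0,0],[0,0,0.1],[0,0,0.3],[0,0,0.5]],"delta_rot":[[0,0,0],[0,0,0],[0,0,0],[0,0,0],[0,0,0]],"fingers":[-1,-1,-1,-1,-1]}'
python3 -m crank '{"linear":[[0,0,0.2],[0,0,0.4],[0,0,0.4],[0,0,0.4],[0,0,0.4]],"delta_rot":[[0,0,0],[0,0,0],[0,0,0],[0,0,0],[0,0,0]],"fingers":[-1,-1,-1,-1,-1]}'
python3 -c "
from h import *
s=observe();print(s['position'],np.degrees(s['tool_rot']),s['force'],s['moment'],s['joint_efforts'][5])"
```

```text
clock: 25.95
position: [0.5666, 0.2455, 0.0293]
tool_rot: [3.135, -0.002, -0.217]
force: [0.7, -0.1, -0.1]
grip_width: 0.0643
finger_force: 0.0
clock: 26.45
position: [0.5689, 0.2478, 0.0352]
tool_rot: [3.14, -0.007, -0.215]
force: [-1.9, -2.1, 10.6]
grip_width: 0.0303
finger_force: 80.5
clock: 26.95
position: [0.5674, 0.2475, 0.1602]
tool_rot: [3.138, -0.004, -0.215]
force: [0.8, 1.2, -3.8]
grip_width: 0.0301
finger_force: 80.5
clock: 27.45
position: [0.567, 0.2479, 0.257]
tool_rot: [3.138, -0.003, -0.214]
force: [-0.2, -0.5, -4.1]
grip_width: 0.0301
finger_force: 80.7
[0.56701051 0.24786758 0.2570495 ] [ 1.79774861e+02 -1.68696824e-01 -1.22896238e+01] [-0.16163867 -0.53304217 -4.0513928 ] [0.01381565 0.07215579 0.02554456] -0.11401232331991196
```

Moment +0.07 and j6 effort -0.11 put the heavy end at +x, so this bar must turn 182°. I'll turn it on the way to lane2.

```bash
python3 -m crank '{"linear":[[0,-0.15,0],[0,-0.3,0],[0,-0.45,0],[0,-0.6,0]],"delta_rot":[[0,0,0.28],[0,0,0.56],[0,0,0.84],[0,0,1]],"fingers":[-1,-1,-1,-1]}'
python3 -m crank '{"linear":[[0,-0.15,0],[0,-0.3,0],[0,-0.45,0],[0,-0.6,0]],"delta_rot":[[0,0,0.28],[0,0,0.56],[0,0,0.84],[0,0,1]],"fingers":[-1,-1,-1,-1]}'
python3 -m crank '{"linear":[[0,-0.15,0],[0,-0.3,0],[0,-0.45,0],[0.03,-0.6,0]],"delta_rot":[[0,0,0.28],[0,0,0.56],[0,0,0.84],[0,0,1]],"fingers":[-1,-1,-1,-1]}'
python3 -m crank '{"linear":[[0,0,0],[0,0,0],[0,0,0],[0,0,0]],"delta_rot":[[0,0,0.28],[0,0,0.56],[0,0,0.84],[0,0,1]],"fingers":[-1,-1,-1,-1]}'
python3 -m crank '{"linear":[[0,0,0],[0,0,0],[0,0,0],[0,0,0]],"delta_rot":[[0,0,0.28],[0,0,0.56],[0,0,0.84],[0,0,1]],"fingers":[-1,-1,-1,-1]}'
python3 -m crank '{"linear":[[0,0,0],[0,0,0],[0,0,0],[0,0,0]],"delta_rot":[[0,0,0.28],[0,0,0.56],[0,0,0.84],[0,0,1]],"fingers":[-1,-1,-1,-1]}'
python3 -c "
from h import *
s=observe();print(s['position'],np.degrees(s['tool_rot']),s['force'],s['moment'],s['joint_efforts'][5],s['qpos'])"
```

```text
clock: 27.85
position: [0.5669, 0.0963, 0.2566]
tool_rot: [3.138, -0.002, 0.315]
force: [0.9, -0.8, -3.8]
grip_width: 0.0302
finger_force: 80.8
clock: 28.25
position: [0.5669, -0.0536, 0.2566]
tool_rot: [3.139, -0.003, 0.838]
force: [1.1, -0.3, -4.2]
grip_width: 0.0299
finger_force: 80.8
clock: 28.65
position: [0.574, -0.2037, 0.2566]
tool_rot: [3.14, -0.005, 1.361]
force: [1.8, -0.2, -2.9]
grip_width: 0.0301
finger_force: 80.8
clock: 29.05
position: [0.5745, -0.2022, 0.2563]
tool_rot: [3.14, -0.006, 1.885]
force: [-1.0, 0.5, -4.1]
grip_width: 0.0302
finger_force: 80.9
clock: 29.45
position: [0.5746, -0.2021, 0.2563]
tool_rot: [3.139, -0.006, 2.409]
force: [-0.2, -0.1, -3.4]
grip_width: 0.0303
finger_force: 80.9
clock: 29.85
position: [0.5746, -0.2021, 0.2562]
tool_rot: [3.137, -0.007, 2.933]
force: [0.5, -0.5, -4.6]
grip_width: 0.03
finger_force: 80.9
[ 0.57458312 -0.20210295  0.25624813] [179.76279287  -0.37736587 168.02959866] [ 0.50348407 -0.5365464  -4.6423094 ] [-0.04741922 -0.12132594  0.0248468 ] 0.14948369935154915 [ 0.17794121  0.49341026  0.09440283  1.63406949 -0.05674633  1.02348957
  1.65286892]
```

```bash
python3 -m crank '{"linear":[[0.002,-0.02,0],[0.002,-0.02,0],[0.002,-0.02,0],[0.002,-0.02,0],[0.002,-0.02,0]],"delta_rot":[[0,0,0.06],[-0.043,-0.24,0.06],[-0.086,-0.48,0.06],[-0.129,-0.722,0.06],[-0.129,-0.722,0.06]],"fingers":[-1,-1,-1,-1,-1]}'
python3 -m crank '{"linear":[[0,0,-0.15],[0,0,-0.3],[0,0,-0.45],[0,0,-0.5],[0,0,-0.5]],"delta_rot":[[0,0,0],[0,0,0],[0,0,0],[0,0,0],[0,0,0]],"fingers":[-1,-1,-1,-1,-1]}'
python3 -c "
from h import *
s=observe();print(s['position'],rk(s['position']));T=R.from_euler('xyz',s['tool_rot']).as_matrix();print(T.round(3),np.degrees(np.arctan2(T[1,0],T[0,0])),s['qpos'])"
```

```text
clock: 30.35
position: [0.5726, -0.2072, 0.2559]
tool_rot: [3.129, 0.38, 2.955]
force: [-0.2, 0.4, -4.3]
grip_width: 0.0304
finger_force: 80.8
clock: 30.85
position: [0.575, -0.2069, 0.1306]
tool_rot: [3.128, 0.375, 2.957]
force: [0.7, -0.9, -3.3]
grip_width: 0.0301
finger_force: 80.7
[ 0.57501432 -0.20687713  0.13064552] [-0.05867558 30.90084424]
[[-0.915  0.179  0.362]
 [ 0.171  0.984 -0.054]
 [-0.366  0.013 -0.931]] 169.41274192515257 [ 0.29325859  0.53720512 -0.02880157  2.03778259 -0.15561797  0.19703598
  1.80680252]
```

```bash
python3 -m crank '{"linear":[[0,0,-0.04],[0,0,-0.08],[0,0,-0.088],[0,0,-0.088]],"delta_rot":[[0,0,0],[0,0,0],[0,0,0],[0,0,0]],"fingers":[-1,-1,-1,-1]}'
python3 -c "
from h import *
s=observe();print(rk(s['position']),np.degrees(s['tool_rot']),s['qpos'])"
```

```text
clock: 31.25
position: [0.5767, -0.2073, 0.1118]
tool_rot: [3.129, 0.382, 2.957]
force: [0.5, 0.1, -4.1]
grip_width: 0.0304
finger_force: 80.8
[ 1.63070989 30.75757024] [179.25828576  21.86653622 169.42854746] [ 0.20241336  0.57698108  0.09221324  2.05206641 -0.61878171  0.16427695
  2.2530096 ]
```

j6 is near its limit of 0.16, so I'll ease the tilt by 5° (the bar's foot then drops only a few mm on release) and continue down.

```bash
python3 -m crank '{"linear":[[0,0,0],[0,0,0],[0,0,0]],"delta_rot":[[0.029,0.164,0],[0.029,0.164,0],[0.029,0.164,0]],"fingers":[-1,-1,-1]}'
python3 -m crank '{"linear":[[0,0,-0.01],[0,0,-0.02],[0,0,-0.02]],"delta_rot":[[0,0,0],[0,0,0],[0,0,0]],"fingers":[-1,-1,-1]}'
python3 -c "
from h import *
s=observe();print(rk(s['position']),np.degrees(s['tool_rot']),s['qpos'])"
```

```text
clock: 31.55
position: [0.577, -0.2064, 0.1115]
tool_rot: [3.13, 0.296, 2.96]
force: [0.3, 0.2, -3.9]
grip_width: 0.0302
finger_force: 80.9
clock: 31.85
position: [0.5757, -0.2073, 0.1059]
tool_rot: [3.129, 0.294, 2.957]
force: [-2.6, 3.2, 5.6]
grip_width: 0.03
finger_force: 82.2
[ 0.71798136 30.58238699] [179.27982914  16.82495768 169.40146817] [ 0.10191815  0.61018232  0.22609647  1.99393001 -0.58593166  0.30287791
  2.19702075]
```

```bash
python3 -m crank '{"linear":[[0,0,0],[0,0,0],[0,0,0],[0,0,0],[0,0,0]],"delta_rot":[[0,0,0],[0,0,0],[0,0,0],[0,0,0],[0,0,0]],"fingers":[-0.4,-0.1,-0.1,-0.1,-0.1]}'
python3 -m crank '{"linear":[[-0.015,0.003,0.05],[-0.045,0.008,0.15],[-0.068,0.012,0.3],[-0.068,0.012,0.5],[-0.068,0.012,0.62]],"delta_rot":[[0,0,0],[0,0,0],[0,0,0],[0.05,0.28,0],[0.1,0.55,0]],"fingers":[-0.1,-0.1,-0.1,-0.1,-0.1]}'
python3 -c "
from h import *
s=observe();print(s['position'],np.degrees(s['tool_rot']),s['qpos'])
d=shot('top','t12');bars(d,.1,38);bars(d,.036,38)"
```

```text
clock: 32.35
position: [0.5757, -0.2073, 0.1057]
tool_rot: [3.13, 0.293, 2.957]
force: [0.2, -0.7, 0.0]
grip_width: 0.0386
finger_force: 0.0
clock: 32.85
position: [0.5597, -0.2031, 0.247]
tool_rot: [3.123, 0.093, 2.96]
force: [0.9, 0.9, -0.6]
grip_width: 0.0389
finger_force: 0.0
[ 0.5597049  -0.20310913  0.24704094] [178.91418169   5.30452275 169.61292679] [-0.11633141  0.48520573  0.53533487  1.77663436 -0.35969624  0.88097484
  1.96895824]
[401. 170.] c [ 577.6 -210.7] size [130.3  52.4] yaw -9.2
[177. 164.] c [586.4 314.2] size [116.4  33.5] yaw -6.1
[443. 133.] c [ 671.7 -306.1] size [189.3  41.3] yaw -35.9
[369. 112.] c [ 715.7 -132.5] size [66.2 44.5] yaw 73.8
[290.  65.] c [826.2  55.6] size [77.8 41.5] yaw -16.8
[337.  62.] c [836.7 -55.6] size [80.7 39.5] yaw 11.2
[401. 170.] c [ 586.5 -225. ] size [139.1  55.9] yaw -9.2
[177. 164.] c [595.9 335.6] size [124.2  35.8] yaw -6.1
[443. 133.] c [ 687.1 -326.8] size [202.1  44.1] yaw -35.9
[369. 112.] c [ 734.1 -141.5] size [70.6 47.5] yaw 73.8
[290.  65.] c [852.   59.4] size [83.1 44.3] yaw -16.8
[337.  62.] c [863.2 -59.4] size [86.1 42.2] yaw 11.2
```

```bash
python3 -m crank '{"linear":[[0,0.2,0],[0,0.4,0],[0,0.6,0],[0,0.8,0.04],[0,1,0.04]],"delta_rot":[[0.03,0.17,0],[0.03,0.17,0],[0.03,0.17,0],[0.03,0.17,0],[0.03,0.17,0]],"fingers":[0.5,0.5,0.5,0.5,0.5]}'
python3 -m crank '{"linear":[[0.03,0.2,0],[0.06,0.4,0],[0.1,0.6,0],[0.1,0.8,0],[0.1,1,0]],"delta_rot":[[0,0,0.14],[0,0,0.14],[0,0,0.14],[0,0,0.14],[0,0,0.14]],"fingers":[0.5,0.5,0.5,0.5,0.5]}'
python3 -m crank '{"linear":[[0,0.14,0],[0,0.14,0],[0,0.14,0]],"delta_rot":[[0,0,0],[0,0,0],[0,0,0]],"fingers":[0.5,0.5,0.5]}'
python3 -c "
from h import *
s=observe();print(s['position'],np.degrees(s['tool_rot']),s['qpos'])
d=shot('wrist','w13');bars(d,.036,50);d=shot('top','t13');bars(d,.036,38)"
```

```text
clock: 33.4
position: [0.5608, 0.0477, 0.2557]
tool_rot: [3.122, 0.007, 2.961]
force: [1.6, -0.4, 0.3]
grip_width: 0.0642
finger_force: 0.0
clock: 33.9
position: [0.5857, 0.2957, 0.2549]
tool_rot: [3.122, 0.006, 3.035]
force: [0.5, -0.2, 0.1]
grip_width: 0.0639
finger_force: 0.0
clock: 34.2
position: [0.5856, 0.3293, 0.2544]
tool_rot: [3.123, 0.006, 3.036]
force: [0.7, -0.6, -0.3]
grip_width: 0.0639
finger_force: 0.0
[0.58564249 0.3292821  0.25437616] [178.93083376   0.32815684 173.96329304] [-0.89147166  0.63361121  0.48536969  1.49037805 -0.3320639   1.08272923
  1.13178403]
[603. 303.] c [796.6 651.3] size [145.2  24.9] yaw 17.1
[330. 174.] c [598.3 341.2] size [127.7  29.9] yaw -6.4
[609.  33.] c [490.7 612.2] size [91.3 61.7] yaw 36.2
[572. 108.] c [569.2 583. ] size [227.9  97.9] yaw 35.7
[317. 389.] c [ 56.2 -20.9] size [112.9  46.5] yaw -89.4
[450. 182.] c [ 561.7 -345.9] size [145.5  43.9] yaw -17.2
[424. 176.] c [ 574.5 -281.6] size [140.7  37.8] yaw -15.9
[400. 171.] c [ 587.4 -220.2] size [141.3  36. ] yaw -14.9
[177. 164.] c [595.9 335.8] size [124.2  36.5] yaw -5.6
[369. 113.] c [ 733.7 -141.6] size [70.8 48.1] yaw 74.2
[290.  65.] c [852.   59.3] size [83.6 44.7] yaw -16.1
[337.  62.] c [863.  -59.4] size [87.6 42.5] yaw 11.7
```

```bash
python3 -m crank '{"linear":[[0.05,0.043,-0.2],[0.05,0.043,-0.4],[0.05,0.043,-0.6],[0.05,0.043,-0.8],[0.05,0.043,-0.89]],"delta_rot":[[-0.035,0.004,-0.012],[-0.035,0.004,-0.012],[-0.035,0.004,-0.012],[-0.035,0.004,-0.012],[-0.035,0.004,-0.012]],"fingers":[0.5,0.5,0.5,0.5,0.5]}' 80
python3 -m crank '{"linear":[[0,0,0],[0,0,0],[0,0,0],[0,0,0],[0,0,0]],"delta_rot":[[0,0,0],[0,0,0],[0,0,0],[0,0,0],[0,0,0]],"fingers":[0.5,-1,-1,-1,-1]}'
python3 -m crank '{"linear":[[0,0,0],[0,0,0],[0,0,0.1],[0,0,0.3],[0,0,0.5]],"delta_rot":[[0,0,0],[0,0,0],[0,0,0],[0,0,0],[0,0,0]],"fingers":[-1,-1,-1,-1,-1]}'
python3 -m crank '{"linear":[[0,0,0.2],[0,0,0.4],[0,0,0.4],[0,0,0.4],[0,0,0.4]],"delta_rot":[[0,0,0],[0,0,0],[0,0,0],[0,0,0],[0,0,0]],"fingers":[-1,-1,-1,-1,-1]}'
python3 -c "
from h import *
s=observe();print(s['position'],np.degrees(s['tool_rot']),s['force'],s['moment'],s['joint_efforts'][5],s['qpos'])"
```

```text
clock: 34.8
position: [0.5973, 0.3374, 0.0279]
tool_rot: [-3.139, 0.002, 3.027]
force: [0.0, -0.9, 0.4]
grip_width: 0.0642
finger_force: 0.0
clock: 35.3
position: [0.5999, 0.3402, 0.0344]
tool_rot: [3.139, 0.008, 3.029]
force: [-0.5, -0.9, 10.9]
grip_width: 0.0304
finger_force: 80.6
clock: 35.8
position: [0.5983, 0.3394, 0.159]
tool_rot: [3.141, 0.005, 3.029]
force: [0.9, 1.0, -2.6]
grip_width: 0.03
finger_force: 80.4
clock: 36.3
position: [0.5978, 0.3396, 0.2556]
tool_rot: [3.141, 0.004, 3.029]
force: [0.5, -0.4, -4.7]
grip_width: 0.0302
finger_force: 80.5
[0.59782798 0.33955521 0.25563567] [179.99056807   0.22371587 173.55356867] [ 0.45942911 -0.43488221 -4.70530602] [-0.00018762  0.18471716  0.03581628] -0.12465979903936386 [-0.89399518  0.66814328  0.49480705  1.4296689  -0.33004956  1.12340746
  1.11105692]
```

Heavy end at +x again, so I turn back -184° on the way to lane3.

```bash
python3 -m crank '{"linear":[[0,-0.15,0],[0,-0.3,0],[0,-0.45,0],[0,-0.6,0]],"delta_rot":[[0,0,-0.28],[0,0,-0.56],[0,0,-0.84],[0,0,-1]],"fingers":[-1,-1,-1,-1]}'
python3 -m crank '{"linear":[[0,-0.15,0],[0,-0.3,0],[0,-0.45,0],[0,-0.6,0]],"delta_rot":[[0,0,-0.28],[0,0,-0.56],[0,0,-0.84],[0,0,-1]],"fingers":[-1,-1,-1,-1]}'
python3 -m crank '{"linear":[[0,-0.15,0],[0,-0.3,0],[0,-0.45,0],[-0.048,-0.6,0]],"delta_rot":[[0,0,-0.28],[0,0,-0.56],[0,0,-0.84],[0,0,-1]],"fingers":[-1,-1,-1,-1]}'
python3 -m crank '{"linear":[[0,-0.15,0],[0,-0.15,0],[0,-0.15,0],[0,-0.15,0]],"delta_rot":[[0,0,-0.28],[0,0,-0.56],[0,0,-0.84],[0,0,-1]],"fingers":[-1,-1,-1,-1]}'
python3 -m crank '{"linear":[[0,0,0],[0,0,0],[0,0,0],[0,0,0]],"delta_rot":[[0,0,-0.28],[0,0,-0.56],[0,0,-0.84],[0,0,-1]],"fingers":[-1,-1,-1,-1]}'
python3 -m crank '{"linear":[[0,0,0],[0,0,0],[0,0,0],[0,0,0]],"delta_rot":[[0,0,-0.28],[0,0,-0.56],[0,0,-0.84],[0,0,-1]],"fingers":[-1,-1,-1,-1]}'
python3 -c "
from h import *
s=observe();print(s['position'],np.degrees(s['tool_rot']),s['force'],s['moment'],s['joint_efforts'][5],s['qpos'])"
```

```text
clock: 36.7
position: [0.5977, 0.1881, 0.255]
tool_rot: [-3.14, 0.004, 2.499]
force: [0.0, -0.2, -3.8]
grip_width: 0.03
finger_force: 80.6
clock: 37.1
position: [0.5977, 0.0383, 0.2552]
tool_rot: [-3.14, 0.005, 1.976]
force: [0.8, -0.2, -4.2]
grip_width: 0.0301
finger_force: 80.6
clock: 37.5
position: [0.5865, -0.1114, 0.2551]
tool_rot: [-3.141, 0.006, 1.453]
force: [0.1, -0.4, -4.8]
grip_width: 0.0303
finger_force: 80.6
clock: 37.9
position: [0.586, -0.1479, 0.2551]
tool_rot: [-3.141, 0.007, 0.928]
force: [0.3, 0.6, -3.8]
grip_width: 0.0303
finger_force: 80.8
clock: 38.3
position: [0.5861, -0.1476, 0.2551]
tool_rot: [3.141, 0.007, 0.405]
force: [-0.7, -0.2, -4.3]
grip_width: 0.0304
finger_force: 80.8
clock: 38.7
position: [0.5861, -0.1477, 0.2551]
tool_rot: [3.14, 0.007, -0.119]
force: [-0.5, 0.8, -4.3]
grip_width: 0.0301
finger_force: 80.8
[ 0.58610768 -0.14765079  0.25511809] [179.9158727    0.41839779  -6.80607668] [-0.52106121  0.83545112 -4.30117301] [-0.05431205 -0.16308987  0.03661048] -0.05401569418609142 [-0.55051807  0.8821012   1.28918116  1.67966305 -0.87719995  1.28856048
 -0.76685652]
```

```bash
python3 -m crank '{"linear":[[0,0,0],[0,0,0],[0,0,0],[0,0,0],[0,0,0]],"delta_rot":[[0,0,-0.113],[-0.043,-0.24,-0.113],[-0.086,-0.48,-0.113],[-0.129,-0.735,-0.113],[-0.129,-0.735,-0.113]],"fingers":[-1,-1,-1,-1,-1]}'
python3 -m crank '{"linear":[[0,0,-0.15],[0,0,-0.3],[0,0,-0.45],[0,0,-0.5],[0,0,-0.5]],"delta_rot":[[0,0,0],[0,0,0],[0,0,0],[0,0,0],[0,0,0]],"fingers":[-1,-1,-1,-1,-1]}'
python3 -c "
from h import *
s=observe();print(s['position'],rk(s['position']));T=R.from_euler('xyz',s['tool_rot']).as_matrix();print(T.round(3),np.degrees(np.arctan2(T[1,0],T[0,0])),s['qpos'])"
```

```text
clock: 39.2
position: [0.5833, -0.1476, 0.2547]
tool_rot: [3.129, -0.386, -0.174]
force: [0.8, -0.0, -3.8]
grip_width: 0.0301
finger_force: 80.8
clock: 39.7
position: [0.5858, -0.1472, 0.1292]
tool_rot: [3.13, -0.382, -0.17]
force: [0.8, -0.3, -3.4]
grip_width: 0.0302
finger_force: 80.8
[ 0.58578949 -0.14716767  0.12915746] [-2.74300949e-02  9.15747527e+01]
[[ 0.915 -0.174  0.365]
 [-0.157 -0.985 -0.075]
 [ 0.373  0.011 -0.928]] -9.754492904175276 [-0.31588837  0.62914577  0.62211282  2.09143257 -1.25343856  0.34434906
 -0.4346742 ]
```

j5 is very close to its limit of -1.26. I'll ease the tilt by 5° here as well before going down.

```bash
python3 -m crank '{"linear":[[0,-0.004,0],[0,-0.004,0],[0,-0.004,0]],"delta_rot":[[0.029,0.164,0],[0.029,0.164,0],[0.029,0.164,0]],"fingers":[-1,-1,-1]}'
python3 -m crank '{"linear":[[0,0,-0.03],[0,0,-0.06],[0,0,-0.06]],"delta_rot":[[0,0,0],[0,0,0],[0,0,0]],"fingers":[-1,-1,-1]}'
python3 -c "
from h import *
s=observe();print(s['position'],rk(s['position']),np.degrees(s['tool_rot']),s['qpos'])"
```

```text
clock: 40.0
position: [0.5868, -0.149, 0.1308]
tool_rot: [3.127, -0.299, -0.169]
force: [0.2, 0.6, -4.3]
grip_width: 0.0303
finger_force: 80.9
clock: 40.3
position: [0.5859, -0.1485, 0.1153]
tool_rot: [3.129, -0.297, -0.17]
force: [0.6, -0.3, -4.2]
grip_width: 0.0299
finger_force: 80.8
[ 0.58587013 -0.14854961  0.11533031] [ 0.29664797 90.22893188] [179.27658077 -17.02154506  -9.76817548] [-0.36204109  0.70521716  0.716363    2.03321714 -1.13481027  0.468812
 -0.56779521]
```

```bash
python3 -m crank '{"linear":[[0,0,-0.015],[0,0,-0.025],[0,0,-0.025]],"delta_rot":[[0,0,0],[0,0,0],[0,0,0]],"fingers":[-1,-1,-1]}'
python3 -m crank '{"linear":[[0,0,-0.012],[0,0,-0.012],[0,0,-0.012]],"delta_rot":[[0,0,0],[0,0,0],[0,0,0]],"fingers":[-1,-1,-1]}'
python3 -c "
from h import *
s=observe();print(s['position'],rk(s['position']),np.degrees(s['tool_rot']),s['qpos'])"
```

```text
clock: 40.6
position: [0.5865, -0.1488, 0.11]
tool_rot: [3.129, -0.298, -0.17]
force: [-0.0, -0.0, -3.2]
grip_width: 0.0301
finger_force: 80.9
clock: 40.9
position: [0.5865, -0.1488, 0.1072]
tool_rot: [3.128, -0.298, -0.17]
force: [0.8, -1.3, -3.6]
grip_width: 0.0302
finger_force: 80.9
[ 0.58653707 -0.14879766  0.10720709] [ 0.99697481 90.10291094] [179.24860517 -17.06965743  -9.75557334] [-0.34449484  0.71275419  0.68985789  2.03491707 -1.15439567  0.44956784
 -0.54873075]
```

```bash
python3 -m crank '{"linear":[[0,0,-0.008],[0,0,-0.008],[0,0,-0.008]],"delta_rot":[[0,0,0],[0,0,0],[0,0,0]],"fingers":[-1,-1,-1]}'
python3 -m crank '{"linear":[[0,0,0],[0,0,0],[0,0,0],[0,0,0],[0,0,0]],"delta_rot":[[0,0,0],[0,0,0],[0,0,0],[0,0,0],[0,0,0]],"fingers":[-0.4,-0.1,-0.1,-0.1,-0.1]}'
python3 -m crank '{"linear":[[-0.015,0.003,0.05],[-0.045,0.008,0.15],[-0.068,0.012,0.3],[-0.068,0.012,0.5],[-0.068,0.012,0.62]],"delta_rot":[[0,0,0],[0,0,0],[0,0,0],[0.05,0.28,0],[0.1,0.55,0]],"fingers":[-0.1,-0.1,-0.1,-0.1,-0.1]}'
python3 -m crank '{"linear":[[0,0.2,0],[0,0.4,0],[0,0.6,0],[0,0.8,0],[0,1,0]],"delta_rot":[[0,0,0],[0,0,0],[0,0,0],[0,0,0],[0,0,0]],"fingers":[-0.1,-0.1,-0.1,-0.1,-0.1]}'
python3 -c "
from h import *
s=observe();print(s['position'],np.degrees(s['tool_rot']),s['qpos'])
d=shot('top','t15');c=d['image'][:,:,::-1][90:240,320:480]
e=shot('scene','s15')['image'][:,:,::-1][110:260,190:350]
f=lambda c:cv2.resize(cv2.convertScaleAbs(c,alpha=1.5),(400,375),interpolation=2)
cv2.imwrite('pics/c15.png',np.hstack([f(c),f(e)]))
g=cv2.cvtColor(d['image'],cv2.COLOR_RGB2GRAY); m=((g<36)*255).astype(np.uint8)
for k in cv2.findContours(m,cv2.RETR_EXTERNAL,cv2.CHAIN_APPROX_NONE)[0]:
    if cv2.contourArea(k)>300:
        r=cv2.minAreaRect(k); 
        if 360<r[0][0]<480 and 140<r[0][1]<220: b=cv2.boxPoints(r); print(np.round(r,1) if 0 else r,'rack',np.round(rk(onz(d,*r[0],.1))))"
```

```text
clock: 41.2
position: [0.5867, -0.1489, 0.1056]
tool_rot: [3.129, -0.299, -0.17]
force: [-4.3, 2.1, 5.5]
grip_width: 0.0303
finger_force: 82.3
clock: 41.7
position: [0.5866, -0.1488, 0.1052]
tool_rot: [3.128, -0.298, -0.17]
force: [0.4, 0.6, -0.3]
grip_width: 0.0382
finger_force: 0.0
clock: 42.2
position: [0.5712, -0.1439, 0.2491]
tool_rot: [3.141, -0.088, -0.166]
force: [1.1, 0.8, -1.7]
grip_width: 0.0384
finger_force: 0.0
clock: 42.7
position: [0.572, 0.108, 0.2471]
tool_rot: [-3.141, -0.093, -0.164]
force: [1.5, -0.6, -0.4]
grip_width: 0.0384
finger_force: 0.0
[0.57199142 0.10803508 0.24714775] [-179.97913757   -5.33497361   -9.40265224] [-1.02620758  0.69844374  1.13568048  1.8242293  -0.73696653  1.00820642
 -1.34940771]
((449.9140930175781, 182.18472290039062), (17.162317276000977, 55.66910171508789), 16.189205169677734) rack [ -1. -88.]
((424.1226501464844, 176.32073974609375), (14.697578430175781, 55.218936920166016), 15.945395469665527) rack [  1. -26.]
((399.6961669921875, 170.78076171875), (13.857514381408691, 55.16694259643555), 15.255120277404785) rack [ 3. 32.]
((373.4908752441406, 166.7250518798828), (14.077101707458496, 55.54270553588867), 13.626995086669922) rack [ 0. 94.]
```

View pics/c15.png

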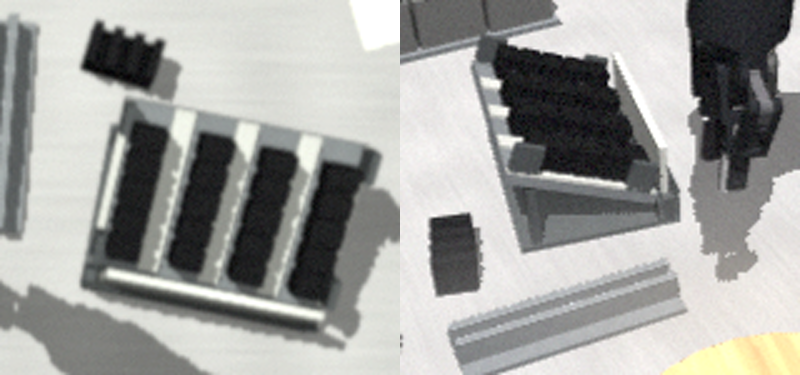

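All four bars lie flat, one per lane (rack y about -90, -29, 30 and 91 after the ~3 mm view bias), with the gate upright in its slot and the arm clear. Handing in.

```bash
python3 -m crank '{"linear":[[0,0,0],[0,0,0],[0,0,0],[0,0,0],[0,0,0]],"delta_rot":[[0,0,0],[0,0,0],[0,0,0],[0,0,0],[0,0,0]],"fingers":[0,0,0,0,0]}'
python3 -c "
from workcell import bot
print(bot.job_done())"
```

```text
clock: 43.3
position: [0.5724, 0.1051, 0.2472]
tool_rot: [-3.141, -0.093, -0.165]
force: [-0.0, 0.2, -0.3]
grip_width: 0.0427
finger_force: 0.0
the job is handed in; nothing more can be done
None
```

I handed the job in at 43 s; the hand-in call returned no verdict. The gate plate is home in its slot and released, and each of the four bars lies in its own lane with its heavy end by the gate, going by force readings when lifted and the final camera views.

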